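# Check the gear oil of the bench pug mill

## Task

Check the oil level of the pug mill's gear case: first hang the small drip pail by its hoop handle on the hook below the dip tube's mouth and let go of it, then take the clean dipstick from its wooden rest and push it down the tube until its collar stops on the mouth, and draw it right out again. Finish while still holding the dipstick: hold it still and level, marked face up, about 20 cm above the bench and clear of the machine, so that the tip can be read. Leave the pail hanging and the other things on the bench where they are.

Things in the scene. Friction and masses are not known exactly. Their poses are not given: they have to be found in the camera images.
- pugmill: bench pug mill, fixed: green gear case, grey finned motor behind, aluminium barrel with hopper to one side. Origin on the bench below the dip tube's mouth; x level, away from the gear case, the way the tube leans out; y level, along the barrel to its nozzle; z up. Gear case from x -0.08 back, 190 mm high (switch box at x -0.235: 240); hopper and lever 285 high at y 0.10 to 0.20, x -0.13 to -0.35.
- dip_tube: steel guide tube, fixed in the gear case, sloping 38 degrees from level. Origin at the centre of its bell mouth, 205 mm above the bench; z axis along the tube, outwards and up (the dipstick goes in along -z, 140 mm deep until its collar meets the rim). Bell 32 mm outside, 26 mm inside at the rim, narrowing within 18 mm to a 15 mm bore, 21 mm outside.
- hook_seat (a point): where the pail bar's centre lies when hung, 165 mm above the bench at pugmill (0.07, 0); axes as pugmill. Hook: 8 mm rod in the plane x 0.07: post at y -0.062, 189 mm high, a trough 20 mm wide, and a tip 185 mm high at y 0.024, open to +y. With the bar along x, bring it in from +y, the hook tip passing between bar and pail rim, then lower. Hold the bar half away from the machine to clear the rod.
- pail_bar (a point): steel drip pail, loose, standing on the bench: 76 mm across the rim, 50 mm high, 0.16 kg, with a stiff hoop handle over it that does not fold. This point is the middle of the hoop's straight top bar, 120 mm above the pail's underside; x along the bar, z up. The bar is 8 mm round, straight for 66 mm; the hoop goes down to the rim at x -37.5 and 37.5 mm. 66 mm clear between rim and bar.
- pail: the same drip pail; origin at the centre of its underside, x along the handle bar, z up.
- dipstick_grip (a point): centre of the dipstick's black handle, a flat-sided bar 100 mm long (x), 12 mm wide (y), 16 mm high (z), lying level in a wooden rest 50 mm above the bench. Loose, 0.1 kg. x runs along the stick to its tip, z is the marked side (up at the start). Handle to x +50 mm, collar disc 33 mm across at +50 to +58 mm, then a 7 mm rod, ending in a flat blade 9 by 4 mm.
- dipstick_collar (a point): the centre of the collar's face that stops on the tube's mouth, on the stick's axis, 58 mm from the handle's centre; axes as dipstick_grip.
- dipstick_tip (a point): the tip of the dipstick, on its axis, 198 mm from the handle's centre and 140 mm from the collar's face; axes as dipstick_grip.
- dipstick: the same dipstick; origin and axes as dipstick_grip.
- rest: wooden rest of the dipstick, fixed: base 165 by 56 mm, 12 mm thick, and two notched cheeks 44 mm wide and up to 57 mm high, one 40 mm behind the handle's centre, one 95 mm ahead of it under the rod. Origin on the bench below the handle's centre, x towards the tip.
- grease_tin: bystander: round tin, 60 mm across, 52 mm high; leave alone. Origin under its centre.
- rib: bystander: wooden potter's rib, 95 by 50 by 10 mm, lying flat; leave alone.
- spanner: bystander: steel spanner, 170 mm, lying flat; leave alone.
- bowl: bystander: terracotta bowl, 124 mm across, 50 mm high; leave alone.
- brush: bystander: brush, 170 mm, lying flat; leave alone.
- beaker: bystander: white ceramic beaker, 72 mm across, 85 mm high; leave alone.
- driver: bystander: screwdriver, 190 mm, lying flat; leave alone.
Mind the look-alikes: they are no part of the job. What is shaped like the pail but blue, pink or red is not meant.

How it is judged (in metres and radians):
On the way, in this order (a step that is already met when the one before it is completed fails the run):
1. the drip pail hangs from the hook by its handle, let go (distance between pail_bar and hook_seat below 0.018 m and angle between pail_bar's own z axis and vertical below 0.25 rad and contact force between pail and pugmill above 0.4 N and contact force between pail and the fingers below 0.1 N), for 0.3 s.
2. the dipstick is down the tube with its collar stopped on the mouth, the pail still hanging (z of dipstick_collar in the frame of dip_tube below 0.004 m and distance between dipstick_collar and dip_tube below 0.01 m and angle between the x axis of dipstick_grip and the z axis of dip_tube, either way round below 0.12 rad and contact force between dipstick and pugmill above 0.3 N and distance between pail_bar and hook_seat below 0.018 m), for 0.2 s.
3. the dipstick is drawn right out of the tube (z of dipstick_tip in the frame of dip_tube above 0.01 m and contact force between dipstick and the fingers above 0.5 N), for 0.1 s.
At the end, for the whole second after the job is handed in: Dipstick held in the fingers, still, level and marks up within 8 degrees, handle 150-450 mm and tip over 150 mm above the bench, off the machine and pail, tip 30 mm or more from the mouth; pail hangs free, bar within 18 mm of the seat, upright within 14 degrees (all of step 1 and contact force between dipstick and the fingers above 0.5 N and angle between dipstick_grip's own z axis and vertical below 0.14 rad and height (world z) of each of dipstick_tip, dipstick_grip above 0.15 m and height (world z) of dipstick_grip below 0.45 m and contact force between dipstick and pugmill below 0.05 N and contact force between dipstick and pail below 0.05 N and distance between dipstick_tip and dip_tube above 0.03 m and linear speed of dipstick below 0.03 m/s and angular speed of dipstick below 0.3 rad/s and height (world z) of pail above 0.03 m); the arm keeps its last pose, push and grip.
It fails at once if another thing on the bench is pushed away by more than 40 mm (distance of any of grease_tin, rib, spanner, bowl, brush, beaker, driver from where it was at the start of the episode above 0.04 m).
It also fails if it takes over 67 s, if anything falls off the work surface, if the arm or the gripper's body presses on something with over 40 N, if the wrist force passes 120 N, or if a joint passes its speed limit or range.

## Robot

A 6-joint arm with a two-finger parallel gripper is mounted at the origin on the work surface. World frame = base frame: x ahead of the robot, y to its left, z up, the work surface at z = 0. Lengths are in mm, angles in rad, forces in N, time in s.
With the tool pointing down it reaches from about 300 to 775 mm from the base axis. Payload 14.6 kg.
Tool frame: the origin (TCP) lies midway between the tips of the shut fingers; the grasp point (between the pads) lies 19 mm behind it; z points along the fingers, y is the direction in which the jaws open and shut (so a half turn about z gives the same grasp; the last joint's range is limited). The gripper opens to 94 mm and grips with 3 to 60 N. Pads are 16 mm wide; open, the fingers measure 119 mm over their backs; the gripper's body (75 mm by 177 mm) begins 78 mm behind the grasp point.
Start: joints at [1.092, 0.3, 1.521, -0, 1.321, -0.067], TCP at [220.139, 504.012, 205.446] pointing down, gripper open.
Joint ranges: [-3.03, 3.03], [-0.79, 2.21], [0.23, 2.52], [-1.04, 4.18], [0, 3.07], [-2.55, 2.55]. Speed limits (rad/s): [2.22, 2.22, 2.57, 3.14, 3.14, 3.14].

## Interface

Orientations are given as [roll, pitch, yaw] about the fixed x, y, z axes, in that order (R = Rz(yaw) Ry(pitch) Rx(roll)).
In Python, from cell import manip gives the robot as it stands.
- The arm moves only by the tool play_rows, never from a script. Its argument "commands" is a list of rows, each an object of numbers: "x", "y", "z": the shift along the tool's x, y, z in m; "wx", "wy", "wz": the turn, a rotation vector about the tool's x, y, z in degrees; "grip": the opening, from 0 (shut) to 1 (fully open). In form: [{"x": .., "y": .., "z": .., "wx": .., "wy": .., "wz": .., "grip": ..}, ...]. A call has 1 to 20 rows; each row shifts and turns the commanded pose from where the row before left it, along the tool's axes as they then stand; what a row does not reach is not made up. A row lasts 1/8 s, in which the tool goes at most 62.5 mm and 10.7 degrees, less where a joint would pass 70% of its speed; a pose out of reach is approached as far as the arm can. A call is refused whole if a number of a shift passes 0.0625 or a number of a turn 10.7, either way. A call with a gripper value outside its range is refused whole. The fingers move at their own pace and stop on an object; "squeeze" is the grip in N (left out, the last holds). Time passes only in rows, so rows that do not move let the fingers close. It gives the time, the measured TCP pose, the force and the opening at its end, in the units of the state.
- manip.read_state(): the state, without advancing time (a new reading comes with each control period).
- manip.camera(name): name is "scene" or "top" or "wrist"; returns (picture, depth): 400x640x3 uint8, red, green, blue; 400x640 float32, mm along the optical axis (not along the pixel's ray), 0 where there is no reading.
- manip.camera_info(name): a dict with "intrinsics" (3x3 intrinsics, pixels), "k1" (the pictures are not rectified: a ray, as slopes to the right and down, at radius r is drawn at 1 + k1 r^2 times it, then the intrinsics apply), "camera_from_world" (4x4, takes a point from world to camera coordinates); the wrist camera has in their place "tool_from_camera" (4x4, takes a point from camera to tool coordinates, whose origin is the TCP and whose axes are the flange's). Camera axes: x right, y up, looking along -z (the intrinsics and any distortion apply to the point x, -y, -z); pixel columns grow to the right and rows downward; lengths in mm; the calibration is good to about 2 mm. A picture is of the moment at which its call begins: read the wrist's pose just before it. camera_info takes no time and is no camera call.
- manip.sign_off(): hands the job in, once; it reports no verdict.
The state is a dict: "clock": time; "joints": joint angles; "qd": joint speeds; "effort": joint torques, N m; "eef_pos": TCP position; "eef_rot": TCP orientation; "wrist_force": force on the tool from outside, world axes, zero at the start; "moment": the same for the moment, N m; "finger_gap": finger opening in mm.
Only numpy, scipy, OpenCV 4.12 (cv2) and the standard library are available. Lean on these libraries where they do the work, as an engineer would, in place of code of your own. Each camera call takes 0.05 s, during which the arm holds its last target.

## Working session

There is one attempt and no reset: what is moved stays moved. The work goes in short steps, Python scripts to look and compute and a tool call to move; the robot and the scene stay as the last step left them, time stands still between calls to the robot, and variables do not carry over. Pictures are saved under pics/ and viewed, and the job is handed in when it is done.

Besides the shell and the picture viewer there is one more tool, called after "Call:" by a JSON object that holds its "name" and its "arguments". play_rows: Moves the arm, as the interface text tells. Its arguments: {"type":"object","properties":{"commands":{"type":"array"},"squeeze":{"type":"number"}},"required":["commands"]}

```bash
ls -la; mkdir -p pics
python3 - <<'E'
from cell import manip
import cv2, numpy as np
print(manip.read_state())
for n in ["scene","top","wrist"]:
    p,d=manip.camera(n)
    cv2.imwrite(f"pics/{n}0.png",p[:,:,::-1]); np.save(f"pics/{n}0.npy",d); np.save(f"pics/{n}0_rgb.npy",p)
    print(n,manip.camera_info(n))
E
```

```text
total 12
drwxr-xr-x  3 agent agent 4096 Dec  7 14:58 .
drwxr-xr-x 23 root  root  4096 Dec  7 14:58 ..
drwxr-xr-x  2 agent agent 4096 Dec  7 14:58 pics
{'clock': 0.0, 'joints': array([ 1.09237460e+00,  3.00435124e-01,  1.52158833e+00, -2.43781524e-05,
        1.32073532e+00, -6.66319843e-02]), 'qd': array([ 4.03641407e-04, -1.13141894e-03,  2.19519160e-04, -3.05747914e-05,
       -7.47825379e-04,  2.46484278e-03]), 'effort': array([-1.25514340e-03, -5.31795502e+01, -3.52747858e+01,  7.07269949e-02,
        2.42416654e-02, -9.89131900e-05]), 'eef_pos': array([220.03507172, 503.76728925, 204.90300883]), 'eef_rot': array([-3.14042754e+00, -5.40834474e-05,  2.72980893e+00]), 'wrist_force': array([0.7531803 , 0.63590418, 0.35229752]), 'moment': array([-0.04534222,  0.00982943,  0.01972419]), 'finger_gap': 93.94949029468565}
scene {'intrinsics': array([[388.42652982,   0.        , 318.05469354],
       [  0.        , 388.42652982, 194.10877433],
       [  0.        ,   0.        ,   1.        ]]), 'k1': -0.04107876931534878, 'camera_from_world': array([[ 3.52792336e-01,  9.35678963e-01, -6.
[... 727 characters left out ...]
-04,  9.96336168e-01,
        -1.14168147e+03],
       [ 0.00000000e+00,  0.00000000e+00,  0.00000000e+00,
         1.00000000e+00]])}
wrist {'intrinsics': array([[347.04940872,   0.        , 321.4223967 ],
       [  0.        , 347.04940872, 196.61105667],
       [  0.        ,   0.        ,   1.        ]]), 'k1': -0.04516798706905516, 'tool_from_camera': array([[-1.07468549e-03,  9.72007723e-01,  2.34946446e-01,
         6.74455598e+01],
       [ 9.99998947e-01,  1.27372309e-03, -6.95410921e-04,
         8.42151961e-01],
       [-9.75201499e-04,  2.34945451e-01, -9.72008068e-01,
        -1.79194012e+02],
       [ 0.00000000e+00,  0.00000000e+00,  0.00000000e+00,
         1.00000000e+00]])}
```

View pics/scene0.png

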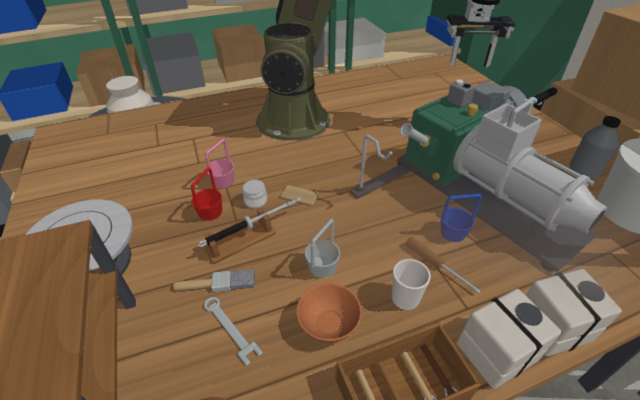

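View pics/top0.png

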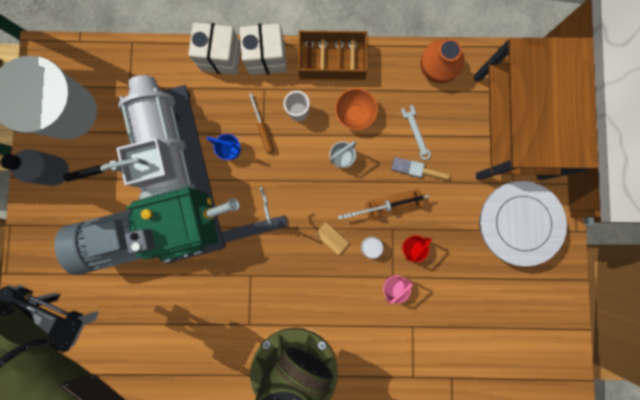

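View pics/wrist0.png

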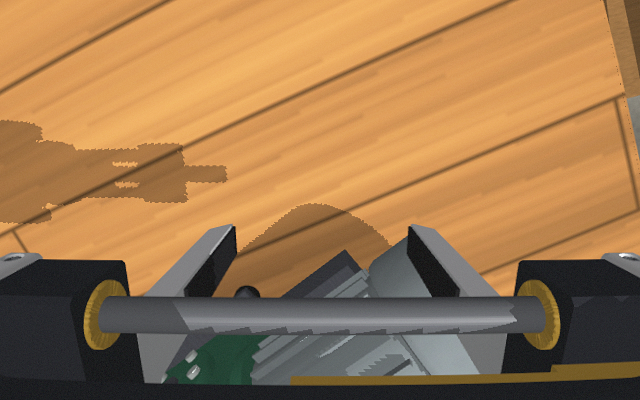

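The scene camera shows the steel pail at about (322,258), the dipstick's black handle at (225,237) with its tip at (298,200), the tube mouth at (408,132), and the hook at (370,160). The top camera shows the pail at (343,153), the stick from (425,195) to (340,217), the mouth at (235,206), and the hook at (266,205). I'll crop these closer.

```bash
cat > h.py <<'E'
import numpy as np, cv2
from scipy.spatial.transform import Rotation as R
from cell import manip
def inv_dist(xd,yd,k1):
    rd=np.hypot(xd,yd); r=rd.copy() if hasattr(rd,'copy') else rd
    for _ in range(20): r=rd/(1+k1*r*r)
    s=np.where(rd>1e-9,r/np.maximum(rd,1e-9),1.0)
    return xd*s,yd*s
def world_from_cam(name,state=None):
    ci=manip.camera_info(name)
    if name!="wrist": return np.linalg.inv(ci["camera_from_world"]),ci
    st=state or manip.read_state()
    T=np.eye(4); T[:3,:3]=R.from_euler('xyz',st['eef_rot']).as_matrix(); T[:3,3]=st['eef_pos']
    return T@ci["tool_from_camera"],ci
def ray(name,uv,state=None):
    W,ci=world_from_cam(name,state); K=ci["intrinsics"]
    uv=np.atleast_2d(np.asarray(uv,float))
    x,y=inv_dist((uv[:,0]-K[0,2])/K[0,0],(uv[:,1]-K[1,2])/K[1,1],ci["k1"])
    d=np.stack([x,-y,-np.ones_like(x)],1)
    return W[:3,3],d@W[:3,:3].T
def onplane(name,uv,z,state=None):
    o,d=ray(name,uv,state); return o+d*((z-o[2])/d[:,2])[:,None]
def cloud(name,depth,state=None):
    v,u=np.mgrid[0:depth.shape[0],0:depth.shape[1]]
    o,d=ray(name,np.stack([u.ravel(),v.ravel()],1),state)
    P=o+d*depth.ravel()[:,None]; P=P.reshape(depth.shape+(3,)); P[depth==0]=np.nan
    return P
def tri(n1,uv1,n2,uv2,s1=None,s2=None):
    o1,d1=ray(n1,uv1,s1);o2,d2=ray(n2,uv2,s2);d1=d1[0];d2=d2[0]
    A=np.stack([d1,-d2],1);t=np.linalg.lstsq(A,o2-o1,rcond=None)[0]
    a=o1+t[0]*d1;b=o2+t[1]*d2
    return (a+b)/2,np.linalg.norm(a-b)
def project(name,P,state=None):
    W,ci=world_from_cam(name,state);K=ci["intrinsics"];P=np.atleast_2d(P)
    C=(np.linalg.inv(W)@np.c_[P,np.ones(len(P))].T).T
    x=C[:,0]/-C[:,2];y=-C[:,1]/-C[:,2];s=1+ci["k1"]*(x*x+y*y)
    return np.stack([x*s*K[0,0]+K[0,2],y*s*K[1,1]+K[1,2]],1)
E
python3 - <<'E'
import cv2
s=cv2.imread('pics/scene0.png');t=cv2.imread('pics/top0.png')
def crop(im,u0,u1,v0,v1,k,fn): cv2.imwrite(fn,cv2.resize(im[v0:v1,u0:u1],None,fx=k,fy=k,interpolation=cv2.INTER_CUBIC))
crop(s,180,340,140,290,5,'pics/c1.png')   # stick+pail
crop(s,340,500,80,240,3.7,'pics/c2.png')
crop(t,200,440,120,260,3.3,'pics/c3.png')
E
```

```text
(no output)
```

View pics/c1.png

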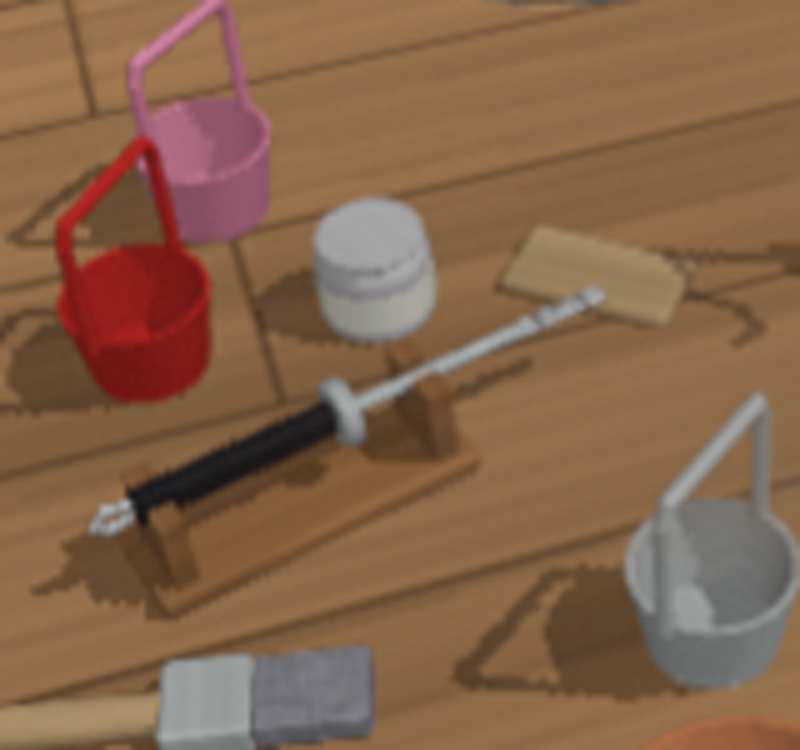

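View pics/c2.png

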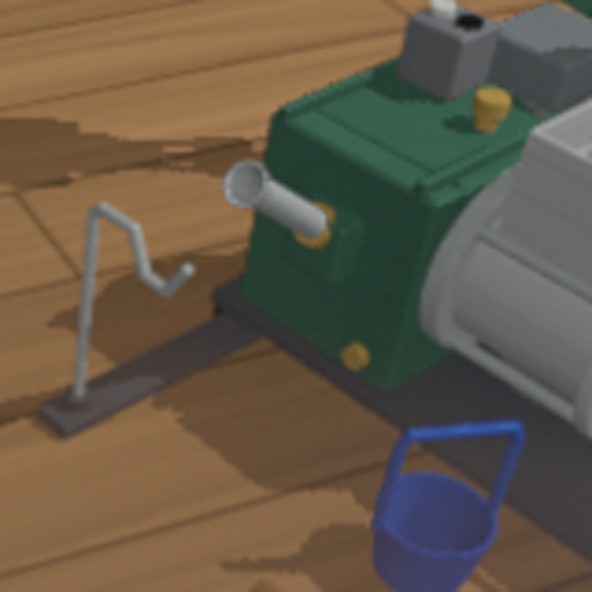

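View pics/c3.png

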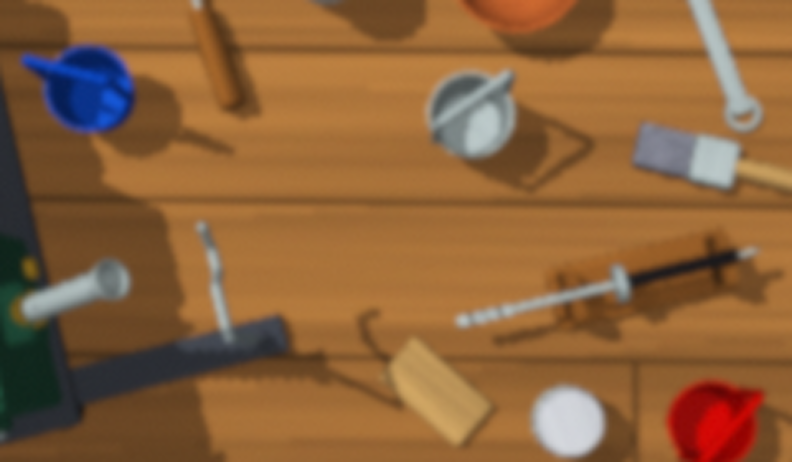

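Run:
```python
from h import *
np.set_printoptions(precision=1,suppress=True)
S=lambda x,y:(180+x/5,140+y/5)
S2=lambda x,y:(340+x/3.7,80+y/3.7)
T=lambda x,y:(200+x/3.3,120+y/3.3)
pts={'barA(-y)':(S(667,497),T(508,77)),'barB(+y)':(S(758,403),T(437,126)),
'mouth':(S2(246,183),T(114,279)),'hooktip':(S2(188,268),T(202,228)),
'collar':(S(345,410),T(621,284)),'tip':(S(596,295),T(463,321)),'hback':(S(140,505),T(738,253))}
for k,(a,b) in pts.items():
    p,e=tri('scene',a,'top',b); print(k,p,'gap',e)
print('top z=120',onplane('top',[T(508,77),T(437,126)],120))
dt=np.load('pics/top0.npy');ds=np.load('pics/scene0.npy')
Pt=cloud('top',dt);Ps=cloud('scene',ds)
np.save('pics/Pt.npy',Pt);np.save('pics/Ps.npy',Ps)
def at(P,uv): 
    u,v=map(int,np.round(uv)); return P[v,u]
for k,(a,b) in pts.items(): print(k,at(Ps,a),at(Pt,b))
```

```text
barA(-y) [ 639.3 -158.5  121.3] gap 3.014881019950023
barB(+y) [ 598.9 -102.   115.1] gap 0.9531452813505924
mouth [466.2 138.8 204.8] gap 3.83947968784018
hooktip [507.   78.2 181.8] gap 3.2922308446742896
collar [ 475.1 -260.5   50. ] gap 5.110037536861417
tip [ 441.8 -125.4   49.6] gap 4.305466329958482
hback [ 502.7 -359.9   53. ] gap 5.980425020468871
top z=120 [[ 639.1 -160.1  120. ]
 [ 597.9 -102.4  120. ]]
barA(-y) [ 638.3 -157.4  121.1] [ 639.8 -160.2  121. ]
barB(+y) [ 606.7 -103.9  122.1] [ 598.7 -101.3  117.7]
mouth [454.8 147.5 197.7] [464.7 138.3 194.3]
hooktip [507.5  80.1 183.1] [506.2  76.7 185.1]
collar [ 487.4 -259.2   61.4] [ 474.  -260.6   62. ]
tip [ 443.  -124.    50.2] [ 441.8 -126.5   52.1]
hback [ 506.  -356.9   55.2] [ 500.9 -362.6   58.5]
```

Run:
```python
from h import *
np.set_printoptions(precision=2,suppress=True)
Ps=np.load('pics/Ps.npy');Pt=np.load('pics/Pt.npy')
ims=cv2.imread('pics/scene0.png');hsv=cv2.cvtColor(ims,cv2.COLOR_BGR2HSV)
g=(hsv[...,0]>65)&(hsv[...,0]<95)&(hsv[...,1]>80); g[:, :400]=0; g[:90]=0;g[200:]=0;g[:,480:]=0
P=Ps[g]; 
# front face: region below top
sel=P[(P[:,2]>40)&(P[:,2]<165)]
rng=np.random.default_rng(0);best=0
for vert in range(2):
  best=0
  for _ in range(2000):
    a,b=sel[rng.choice(len(sel),2,False)][:,:2]; n=np.array([-(b-a)[1],(b-a)[0]]);L=np.linalg.norm(n)
    if L<20: continue
    n/=L; inl=abs((sel[:,:2]-a)@n)<2
    if inl.sum()>best: best=inl.sum();bi=inl
  q=sel[bi][:,:2];c=q.mean(0);u,s,v=np.linalg.svd(q-c);
  print('n',v[1],'yaw',np.degrees(np.arctan2(v[1,1],v[1,0])),'offset to mouth',(np.array([466.2,138.8])-c)@v[1],best,len(sel))
  sel=sel[~bi]
# switch to base bar under hook: dark strip. tube axis direction
for nm,(u0,u1,v0,v1),P in(('top',(200,243,192,222),Pt),):
    im=cv2.imread('pics/top0.png');h=cv2.cvtColor(im,cv2.COLOR_BGR2HSV)
    m=(h[...,1]<60)&(h[...,2]>90);mm=np.zeros_like(m);mm[v0:v1,u0:u1]=m[v0:v1,u0:u1]
    q=P[mm];q=q[(q[:,2]>90)&(q[:,2]<230)];c=q.mean(0);u,s,v=np.linalg.svd(q-c,full_matrices=False);print('tube',c,v[0],'yaw',np.degrees(np.arctan2(v[0,1],v[0,0])),np.degrees(np.arcsin(v[0,2])),len(q))
m2=(h[...,2]<75);mm=np.zeros_like(m2);mm[210:245,228:292]=m2[210:245,228:292]
mm=cv2.morphologyEx(mm.astype(np.uint8),cv2.MORPH_OPEN,np.ones((5,5)))
cs,_=cv2.findContours(mm,cv2.RETR_EXTERNAL,cv2.CHAIN_APPROX_NONE);c=max(cs,key=cv2.contourArea);
b=cv2.boxPoints(cv2.minAreaRect(c));w=onplane('top',b,10);print('strip',b,w)
for i in range(4):
  d=w[(i+1)%4]-w[i];print(np.linalg.norm(d),np.degrees(np.arctan2(d[1],d[0])))
# pail: circle of rim, from top
```

```text
n [-0.27  0.96] yaw 105.84731174616637 offset to mouth -103.12110797137468 1125 1678
n [0.97 0.24] yaw 14.127998941548993 offset to mouth -72.03641863619468 140 553
tube [457.02 169.7  185.04] [-0.22  0.82 -0.53] yaw 104.8579218963742 -32.31090224845112 287
strip [[225.27 228.62]
 [284.19 214.47]
 [287.2  226.99]
 [228.27 241.13]] [[405.15 207.05  10.  ]
 [448.39  35.93  10.  ]
 [411.92  26.36  10.  ]
 [368.94 197.06  10.  ]]
176.505598114919 -75.818138061351
37.71171290393664 -165.3055478041697
176.02752869013 104.13077227369186
37.562097010614785 15.425920285928987
```

Call:
{"name": "play_rows", "arguments": {"commands": [{"z": -0.03,"wz": 5},{"z": -0.055,"wz": 7.7},{"z": -0.055,"wz": 7.7},{"z": -0.055,"wz": 7.7},{"z": -0.02,"wz": 2.8},{"x": -0.02},{"x": -0.04}]}}

```text
$.commands[0]: bad value
```

Call:
{"name": "play_rows", "arguments": {"commands": [{"x": 0.0,"y": 0.0,"z": -0.03,"wx": 0.0,"wy": 0.0,"wz": 5.0,"grip": 1.0},{"x": 0.0,"y": 0.0,"z": -0.055,"wx": 0.0,"wy": 0.0,"wz": 7.7,"grip": 1.0},{"x": 0.0,"y": 0.0,"z": -0.055,"wx": 0.0,"wy": 0.0,"wz": 7.7,"grip": 1.0},{"x": 0.0,"y": 0.0,"z": -0.055,"wx": 0.0,"wy": 0.0,"wz": 7.7,"grip": 1.0},{"x": 0.0,"y": 0.0,"z": -0.02,"wx": 0.0,"wy": 0.0,"wz": 2.8,"grip": 1.0}]}}

```text
clock: 0.78
eef_pos: [220.2, 504.1, 423.7]
eef_rot: [3.138, -0.002, 2.188]
wrist_force: [-0.4, 0.8, -0.6]
finger_gap: 94.1
```

Call:
{"name": "play_rows", "arguments": {"commands": [{"x": -0.03,"y": -0.0025,"z": 0,"wx": 0,"wy": 0,"wz": 0,"grip": 1},{"x": -0.05,"y": -0.003,"z": 0,"wx": 0,"wy": 0,"wz": 0,"grip": 1},{"x": -0.05,"y": -0.003,"z": 0,"wx": 0,"wy": 0,"wz": 0,"grip": 1},{"x": -0.05,"y": -0.003,"z": 0,"wx": 0,"wy": 0,"wz": 0,"grip": 1},{"x": -0.05,"y": -0.003,"z": 0,"wx": 0,"wy": 0,"wz": 0,"grip": 1},{"x": -0.05,"y": -0.003,"z": 0,"wx": 0,"wy": 0,"wz": 0,"grip": 1},{"x": -0.05,"y": -0.003,"z": 0,"wx": 0,"wy": 0,"wz": 0,"grip": 1},{"x": -0.05,"y": -0.003,"z": 0,"wx": 0,"wy": 0,"wz": 0,"grip": 1},{"x": -0.05,"y": -0.003,"z": 0,"wx": 0,"wy": 0,"wz": 0,"grip": 1},{"x": -0.05,"y": -0.003,"z": 0.02,"wx": 0,"wy": 0,"wz": 0,"grip": 1},{"x": -0.05,"y": -0.003,"z": 0.02,"wx": 0,"wy": 0,"wz": 0,"grip": 1},{"x": -0.05,"y": -0.003,"z": 0.02,"wx": 0,"wy": 0,"wz": 0,"grip": 1},{"x": -0.05,"y": -0.003,"z": 0.02,"wx": 0,"wy": 0,"wz": 0,"grip": 1},{"x": -0.05,"y": -0.003,"z": 0.02,"wx": 0,"wy": 0,"wz": 0,"grip": 1},{"x": -0.05,"y": -0.003,"z": 0.02,"wx": 0,"wy": 0,"wz": 0,"grip": 1},{"x": -0.038,"y": 0,"z": 0,"wx": 0,"wy": 0,"wz": 0,"grip": 1}]}}

```text
clock: 2.78
eef_pos: [630.1, -148.8, 298.0]
eef_rot: [-3.139, -0.003, 2.19]
wrist_force: [0.4, -0.1, -0.7]
finger_gap: 93.7
```

```bash
cat > look.py <<'E'
import sys,pickle
from h import *
n=sys.argv[1];fn=sys.argv[2]
st=manip.read_state();p,d=manip.camera(n)
cv2.imwrite(f'pics/{fn}.png',p[:,:,::-1]);pickle.dump((st,p,d),open(f'pics/{fn}.pkl','wb'))
print(st['clock'],st['eef_pos'],np.degrees(st['eef_rot']),st['joints'],st['finger_gap'])
E
python3 look.py wrist w1
```

```text
2.775 [ 630.14657578 -148.79021912  298.03258314] [-1.79868357e+02 -1.62057537e-01  1.25450555e+02] [-2.88402271e-01  4.87988792e-01  1.05227683e+00 -6.76219520e-05
  1.60497045e+00 -9.07136616e-01] 93.72665344760728
```

View pics/w1.png

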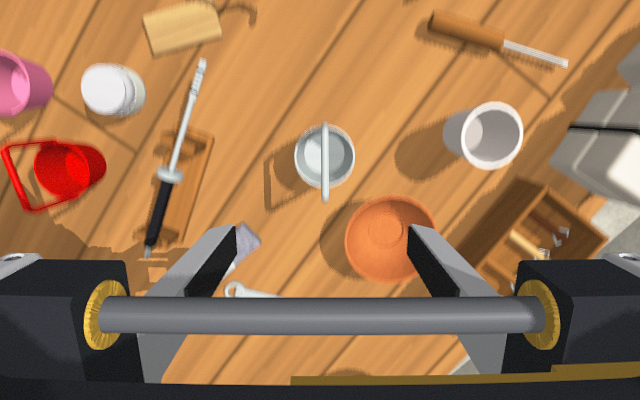

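The wrist view shows the pail's bar upright at u≈325, rows 125–198, so the jaws will close square across it. The stick runs from (150,245) to (202,60).

Run:
```python
from h import *
import pickle
np.set_printoptions(precision=1,suppress=True)
st,p,d=pickle.load(open('pics/w1.pkl','rb'))
cv2.imwrite('pics/w1c.png',cv2.resize(p[100:220,260:390,::-1],None,fx=5,fy=5,interpolation=cv2.INTER_CUBIC))
cv2.imwrite('pics/w1d.png',cv2.resize(p[45:265,130:220,::-1],None,fx=2.7,fy=2.7,interpolation=cv2.INTER_CUBIC))
P=cloud('wrist',d,st)
m=(P[...,2]>110)&(P[...,2]<130)&(np.abs(P[...,0]-619)<60)&(np.abs(P[...,1]+131)<60)
q=P[m];print(len(q),q.mean(0),q[:,2].mean())
c=q.mean(0)[:2];u,s,v=np.linalg.svd(q[:,:2]-c,full_matrices=False);t=(q[:,:2]-c)@v[0];print(v[0],np.degrees(np.arctan2(v[0,1],v[0,0])),t.min(),t.max(),c+v[0]*(t.min()+t.max())/2)
vv,uu=np.nonzero(m);print(uu.min(),uu.max(),vv.min(),vv.max(),uu.mean())
pl=onplane('wrist',[(uu[vv==vv.min()].mean(),vv.min()),(uu[vv==vv.max()].mean(),vv.max())],120,st);print(pl,pl.mean(0))
print('stick',onplane('wrist',[(202,60),(169,176),(149,245)],50,st))
```

```text
606 [ 620.7 -128.8  122.4] 122.36596527692909
[ 0.6 -0.8] -54.49045462097744 -38.76477673569398 43.388221693086955 [ 622.  -130.6]
321 328 121 198 324.503300330033
[[ 598.1  -97.1  120. ]
 [ 645.  -161.8  120. ]] [ 621.5 -129.5  120. ]
stick [[ 441.2 -123.4   50. ]
 [ 478.5 -266.    50. ]
 [ 502.3 -362.9   50. ]]
```

View pics/w1c.png

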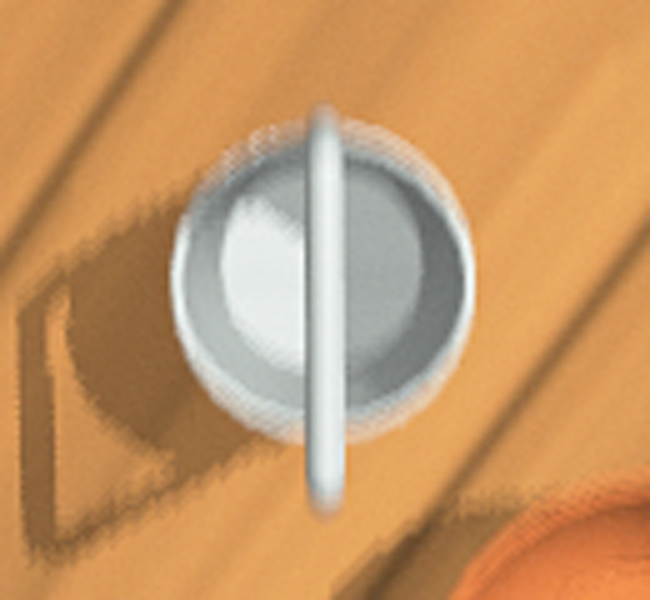

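View pics/w1d.png

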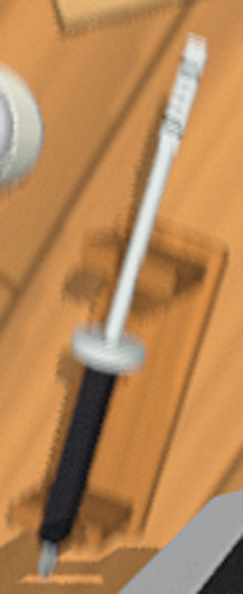

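Call:
{"name": "play_rows", "arguments": {"commands": [{"x": 0,"y": 0.003,"z": 0.03,"wx": 0,"wy": 0,"wz": 0,"grip": 1},{"x": 0,"y": 0,"z": 0.05,"wx": 0,"wy": 0,"wz": 0,"grip": 0.6},{"x": 0,"y": 0,"z": 0.05,"wx": 0,"wy": 0,"wz": 0,"grip": 0.6},{"x": 0,"y": 0,"z": 0.045,"wx": 0,"wy": 0,"wz": 0,"grip": 0.6},{"x": 0,"y": 0,"z": 0.022,"wx": 0,"wy": 0,"wz": 0,"grip": 0.4},{"x": 0,"y": 0,"z": 0,"wx": 0,"wy": 0,"wz": 0,"grip": 0.2},{"x": 0,"y": 0,"z": 0,"wx": 0,"wy": 0,"wz": 0,"grip": 0},{"x": 0,"y": 0,"z": 0,"wx": 0,"wy": 0,"wz": 0,"grip": 0},{"x": 0,"y": 0,"z": 0,"wx": 0,"wy": 0,"wz": 0,"grip": 0},{"x": 0,"y": 0,"z": 0,"wx": 0,"wy": 0,"wz": 0,"grip": 0}], "squeeze": 40}}

```text
clock: 4.08
eef_pos: [632.5, -145.3, 103.8]
eef_rot: [3.141, 0.0, 2.191]
wrist_force: [-1.3, -0.2, 1.8]
finger_gap: 7.5
```

```bash
python3 look.py scene s1; python3 -c "
import cv2;i=cv2.imread('pics/s1.png');cv2.imwrite('pics/s1c.png',cv2.resize(i[150:310,240:420],None,fx=4,fy=4))"
```

```text
4.075 [ 632.4980484  -145.33647149  103.84052084] [1.79984429e+02 2.61512071e-02 1.25508376e+02] [-2.82257922e-01  6.09281899e-01  1.31823499e+00 -7.44913580e-05
  1.21354917e+00 -9.01970032e-01] 7.478482863178182
```

View pics/s1c.png

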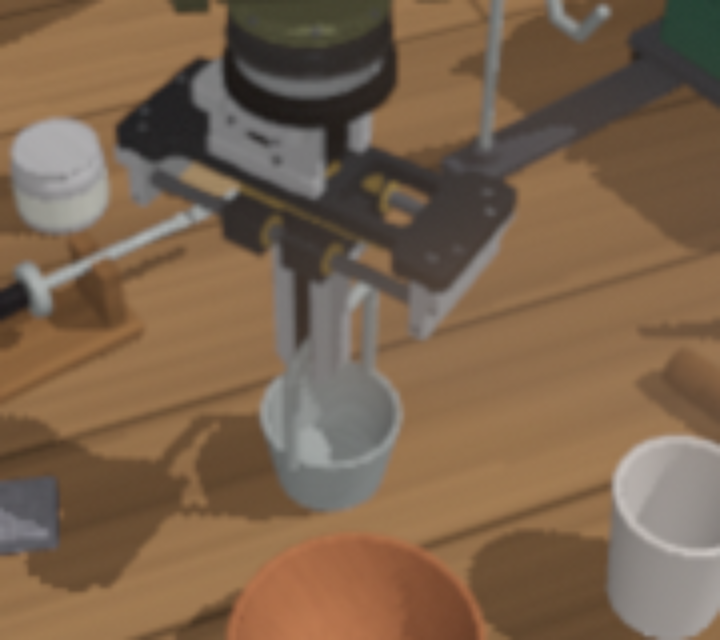

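The pail's bar is held, with a gap of 7.5 mm. The bar axis sits about 19 mm from the TCP along tool x. Next I'll lift, turn the bar to the machine's x axis (yaw 105°), and move to the +y side of the hook.

Call:
{"name": "play_rows", "arguments": {"commands": [{"x": 0,"y": 0,"z": -0.015,"wx": 0,"wy": 0,"wz": 0,"grip": 0},{"x": 0,"y": 0,"z": -0.025,"wx": 0,"wy": 0,"wz": 4,"grip": 0},{"x": 0,"y": 0,"z": -0.025,"wx": 0,"wy": 0,"wz": 6,"grip": 0},{"x": 0,"y": 0,"z": -0.02,"wx": 0,"wy": 0,"wz": 6.5,"grip": 0},{"x": 0,"y": 0,"z": 0,"wx": 0,"wy": 0,"wz": 4,"grip": 0},{"x": 0.02,"y": -0.0006,"z": 0,"wx": 0,"wy": 0,"wz": 0,"grip": 0},{"x": 0.035,"y": -0.001,"z": 0,"wx": 0,"wy": 0,"wz": 0,"grip": 0},{"x": 0.04,"y": -0.0013,"z": 0,"wx": 0,"wy": 0,"wz": 0,"grip": 0},{"x": 0.04,"y": -0.0013,"z": 0,"wx": 0,"wy": 0,"wz": 0,"grip": 0},{"x": 0.04,"y": -0.0013,"z": 0,"wx": 0,"wy": 0,"wz": 0,"grip": 0},{"x": 0.034,"y": -0.001,"z": 0,"wx": 0,"wy": 0,"wz": 0,"grip": 0},{"x": 0.02,"y": -0.0008,"z": 0,"wx": 0,"wy": 0,"wz": 0,"grip": 0},{"x": 0,"y": 0,"z": 0,"wx": 0,"wy": 0,"wz": 0,"grip": 0}]}}

```text
clock: 5.75
eef_pos: [565.6, 75.2, 188.7]
eef_rot: [3.142, 0.0, 1.835]
wrist_force: [0.8, -1.3, -1.9]
finger_gap: 7.0
```

```bash
python3 look.py scene s2; python3 look.py wrist w2;  python3 look.py top t2; python3 -c "
import cv2;i=cv2.imread('pics/s2.png');cv2.imwrite('pics/s2c.png',cv2.resize(i[60:250,320:520],None,fx=3.8,fy=3.0))"
```

```text
5.75 [565.62967493  75.17714985 188.68169434] [1.79995525e+02 3.78125841e-03 1.05152267e+02] [ 6.79712256e-02  3.59193038e-01  1.48215202e+00 -5.13470028e-05
  1.30015811e+00 -1.96472008e-01] 7.041338291280172
5.8 [565.95329768  74.21070324 188.60124044] [1.79993775e+02 1.20197751e-02 1.05084915e+02] [ 6.63041466e-02  3.59660043e-01  1.48171066e+00 -1.91437305e-04
  1.30007435e+00 -1.96926111e-01] 6.492633851357784
5.85 [566.13437868  73.63147549 188.50668067] [1.79999935e+02 1.33036625e-02 1.05028830e+02] [ 6.52891201e-02  3.60031857e-01  1.48143169e+00 -2.36075249e-04
  1.30008254e+00 -1.96950314e-01] 6.600390348478134
```

View pics/s2c.png

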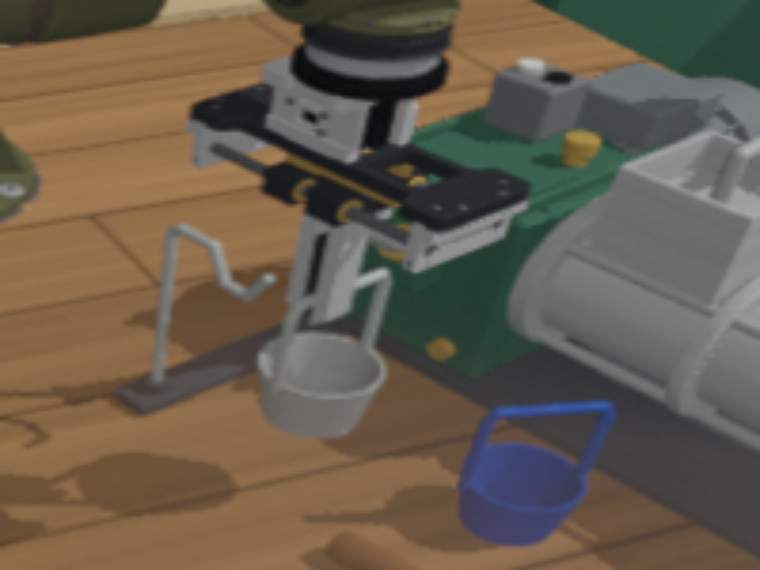

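View pics/w2.png

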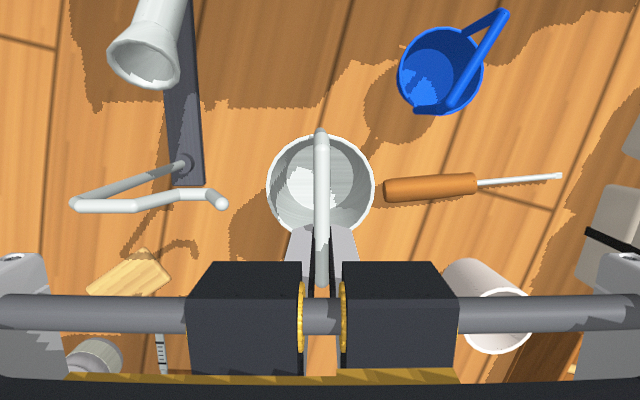

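View pics/t2.png

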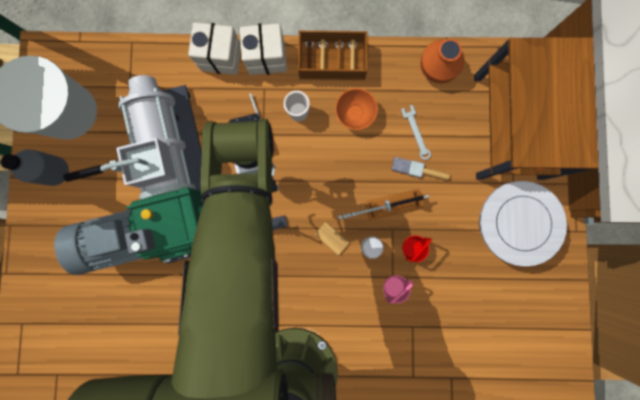

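The wrist view shows the bell mouth at about (144,63), the hook tip at (222,204) and the hook's post base at (183,165). The bar runs from (320,132) downwards. I'll measure these as a check on the seat position.

Run:
```python
from h import *
import pickle
np.set_printoptions(precision=1,suppress=True)
st,p,d=pickle.load(open('pics/w2.pkl','rb'))
cv2.imwrite('pics/w2c.png',cv2.resize(p[0:220,60:240,::-1],None,fx=4,fy=2.7,interpolation=cv2.INTER_CUBIC))
P=cloud('wrist',d,st)
ex=np.array([np.cos(np.radians(-75)),np.sin(np.radians(-75))]);ey=np.array([-ex[1],ex[0]]);M=np.array([466.2,138.8])
pug=lambda q: np.c_[(q[:,:2]-M)@ex,(q[:,:2]-M)@ey,q[:,2]]
# hook rod: points z>140, in window
m=np.zeros(d.shape,bool);m[140:230,60:240]=1
m&=(P[...,2]>140)&(P[...,2]<200)
q=pug(P[m]);print(len(q))
for z0 in range(-75,40,6):
    s=q[(q[:,1]>=z0)&(q[:,1]<z0+6)]
    if len(s)>5: print(z0+3,len(s),np.median(s,0))
# bell
m=np.zeros(d.shape,bool);m[0:100,95:215]=1;m&=(P[...,2]>130)
q=P[m];print('bell',len(q),pug(q).min(0),pug(q).max(0))
# bar
m=np.zeros(d.shape,bool);m[110:235,300:345]=1;m&=(P[...,2]>190)
q=pug(P[m]);print('bar',q.min(0),q.max(0),q.mean(0));c=q.mean(0);u,s,v=np.linalg.svd(q-c,full_matrices=False);print(v[0],len(q))
m=np.zeros(d.shape,bool);m[130:240,265:376]=1;m&=(P[...,2]>125)&(P[...,2]<150)
q=pug(P[m]);print('rim',len(q),np.percentile(q,[1,99],axis=0))
```

```text
2620
-66 9 [ 67.  -63.3 180.6]
-60 446 [ 66.9 -58.3 159.9]
-54 137 [ 68.  -53.7 187.7]
-48 145 [ 68.  -48.  188.3]
-42 150 [ 68.3 -42.1 188.1]
-36 143 [ 67.9 -36.2 188.1]
-30 151 [ 68.4 -30.1 188.2]
-24 182 [ 67.6 -23.5 187.9]
-18 285 [ 67.8 -18.1 181.3]
-12 265 [ 67.9 -12.3 169.1]
-6 136 [ 68.1  -6.6 160.6]
0 119 [ 68.1   0.  160.4]
6 111 [ 67.8   6.  160.2]
12 65 [ 66.   12.5 164.8]
18 89 [ 66.1  18.1 175.1]
24 154 [ 67.6  24.3 183.4]
30 33 [ 68.1  27.7 182.1]
bell 5189 [-39.1 -15.3 168.9] [  8.5  15.8 218.6]
bar [ 28.5  69.3 190.1] [ 79.8  92.3 210.6] [ 55.8  80.4 205.8]
[ 1.  0. -0.] 1944
rim 1874 [[ 34.1  42.9 125.2]
 [ 99.7 116.1 136.3]]
```

View pics/w2c.png

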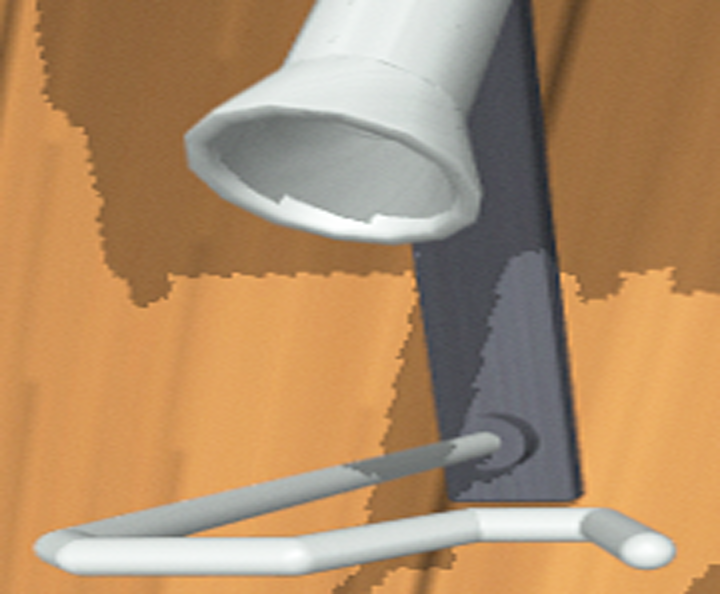

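The hook's trough lies within ±10 mm of y=0 and reads x≈68 (70 expected). The held bar is level at y≈80, z≈205, and centred on x≈70. I'll go in 80 mm along -y, then lower.

Call:
{"name": "play_rows", "arguments": {"commands": [{"x": -0.002,"y": -0.015,"z": 0,"wx": 0,"wy": 0,"wz": 0,"grip": 0},{"x": 0,"y": -0.02,"z": 0,"wx": 0,"wy": 0,"wz": 0,"grip": 0},{"x": 0,"y": -0.02,"z": 0,"wx": 0,"wy": 0,"wz": 0,"grip": 0},{"x": 0,"y": -0.015,"z": 0,"wx": 0,"wy": 0,"wz": 0,"grip": 0},{"x": 0,"y": -0.01,"z": 0,"wx": 0,"wy": 0,"wz": 0,"grip": 0},{"x": 0,"y": 0,"z": 0.005,"wx": 0,"wy": 0,"wz": 0,"grip": 0},{"x": 0,"y": 0,"z": 0.01,"wx": 0,"wy": 0,"wz": 0,"grip": 0},{"x": 0,"y": 0,"z": 0.01,"wx": 0,"wy": 0,"wz": 0,"grip": 0},{"x": 0,"y": 0,"z": 0.008,"wx": 0,"wy": 0,"wz": 0,"grip": 0},{"x": 0,"y": 0,"z": 0.003,"wx": 0,"wy": 0,"wz": 0,"grip": 0},{"x": 0,"y": 0,"z": 0,"wx": 0,"wy": 0,"wz": 0,"grip": 0},{"x": 0,"y": 0,"z": 0,"wx": 0,"wy": 0,"wz": 0,"grip": 0}]}}

```text
clock: 7.4
eef_pos: [489.5, 51.4, 152.7]
eef_rot: [3.141, 0.0, 1.833]
wrist_force: [0.6, -0.3, -2.4]
finger_gap: 6.3
```

```bash
python3 look.py scene s3; python3 look.py wrist w3;  python3 -c "
import cv2;i=cv2.imread('pics/s3.png');cv2.imwrite('pics/s3c.png',cv2.resize(i[60:250,320:480],None,fx=4.5,fy=3.1))"
```

```text
7.4 [489.47111686  51.38635873 152.74354851] [1.79970295e+02 9.81357600e-03 1.05007599e+02] [ 3.01919241e-02  2.23790035e-01  1.74576319e+00 -5.16951337e-05
  1.17149551e+00 -2.31720056e-01] 6.299071871074411
7.45 [489.46139087  51.37144533 152.76822248] [1.79968555e+02 9.07609564e-03 1.05007884e+02] [ 3.01513796e-02  2.23721015e-01  1.74578638e+00 -3.04961679e-05
  1.17151472e+00 -2.31773810e-01] 6.696011814931364
```

View pics/s3c.png

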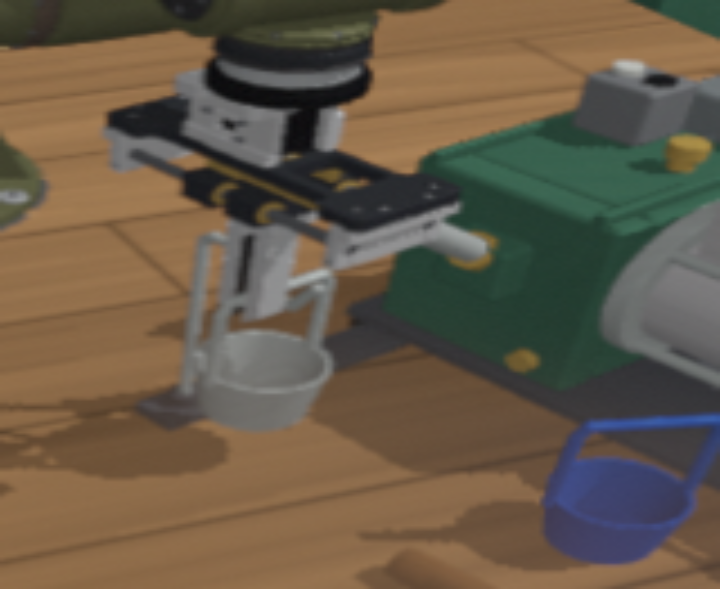

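View pics/w3.png

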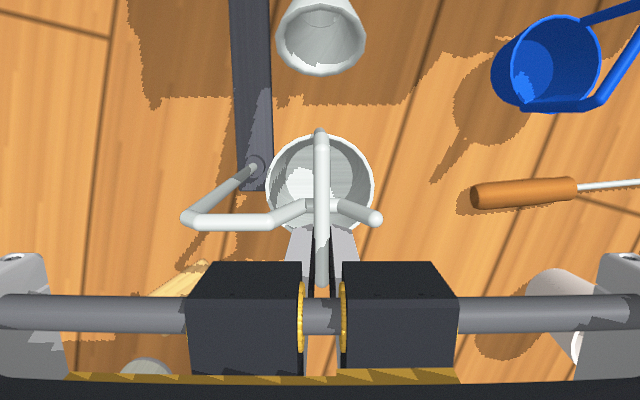

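The bar lies across the trough at about wrist pixel (321,207), and the hook tip has come through. I'll lower it the last few millimetres.

Call:
{"name": "play_rows", "arguments": {"commands": [{"x": 0,"y": 0,"z": 0.002,"wx": 0,"wy": 0,"wz": 0,"grip": 0},{"x": 0,"y": 0,"z": 0.0015,"wx": 0,"wy": 0,"wz": 0,"grip": 0},{"x": 0,"y": 0,"z": 0,"wx": 0,"wy": 0,"wz": 0,"grip": 0}]}}

```text
clock: 7.88
eef_pos: [489.2, 51.4, 148.8]
eef_rot: [-3.141, -0.0, 1.833]
wrist_force: [-0.1, -0.0, -1.7]
finger_gap: 6.4
```

Call:
{"name": "play_rows", "arguments": {"commands": [{"x": 0,"y": 0,"z": 0.0015,"wx": 0,"wy": 0,"wz": 0,"grip": 0},{"x": 0,"y": 0,"z": 0,"wx": 0,"wy": 0,"wz": 0,"grip": 0}]}}

```text
clock: 8.12
eef_pos: [489.4, 51.3, 147.7]
eef_rot: [3.141, 0.0, 1.833]
wrist_force: [-0.9, -0.8, 2.3]
finger_gap: 6.1
```

Call:
{"name": "play_rows", "arguments": {"commands": [{"x": 0,"y": 0,"z": 0,"wx": 0,"wy": 0,"wz": 0,"grip": 0.12},{"x": 0,"y": 0,"z": 0,"wx": 0,"wy": 0,"wz": 0,"grip": 0.25},{"x": 0,"y": 0,"z": 0,"wx": 0,"wy": 0,"wz": 0,"grip": 0.35},{"x": 0,"y": 0,"z": 0,"wx": 0,"wy": 0,"wz": 0,"grip": 0.35},{"x": 0,"y": 0,"z": -0.01,"wx": 0,"wy": 0,"wz": 0,"grip": 0.35},{"x": 0,"y": 0,"z": -0.02,"wx": 0,"wy": 0,"wz": 0,"grip": 0.35},{"x": 0,"y": 0,"z": -0.03,"wx": 0,"wy": 0,"wz": 0,"grip": 0.35},{"x": 0,"y": 0,"z": -0.05,"wx": 0,"wy": 0,"wz": 0,"grip": 0.35},{"x": 0,"y": 0,"z": -0.05,"wx": 0,"wy": 0,"wz": 0,"grip": 0.35},{"x": 0,"y": 0,"z": 0,"wx": 0,"wy": 0,"wz": 0,"grip": 0.35}]}}

```text
clock: 9.38
eef_pos: [490.2, 51.4, 311.6]
eef_rot: [3.135, 0.002, 1.833]
wrist_force: [-0.6, 0.6, -0.4]
finger_gap: 33.0
```

```bash
python3 look.py scene s4; python3 look.py wrist w4;  python3 -c "
import cv2;i=cv2.imread('pics/s4.png');cv2.imwrite('pics/s4c.png',cv2.resize(i[60:250,320:480],None,fx=4.5,fy=3.1))"
```

```text
9.375 [490.16559306  51.42507266 311.59281509] [1.79613564e+02 8.95568632e-02 1.05008874e+02] [ 3.01863726e-02  1.04846525e-01  1.51063520e+00  2.80105117e-05
  1.51918766e+00 -2.31774522e-01] 32.99677021165571
9.425 [489.56662123  51.38570159 308.94644259] [1.79833021e+02 4.04636275e-02 1.05006418e+02] [ 3.01683757e-02  1.06786036e-01  1.51443485e+00 -1.80204653e-05
  1.51737314e+00 -2.31743118e-01] 32.883922564069856
```

View pics/s4c.png

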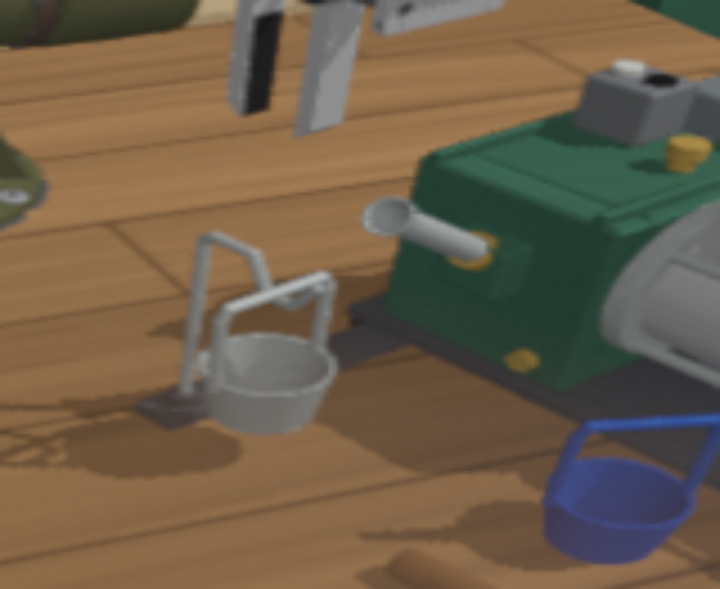

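View pics/w4.png

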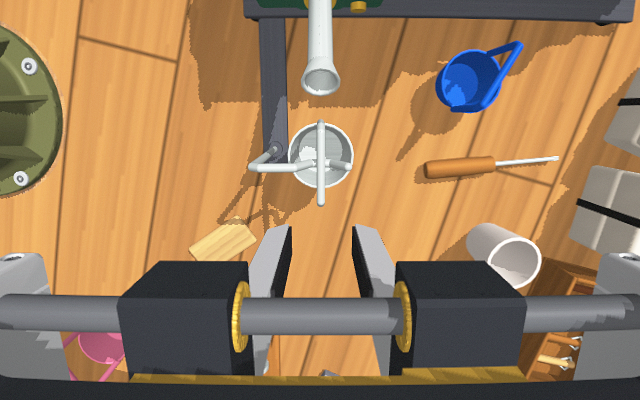

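The pail is hanging free on the hook, with its bar at wrist u≈320, rows 122–205, and the rim level. From this view I'll check the bar, the mouth at (320,78) and the tube axis.

Run:
```python
from h import *
import pickle
np.set_printoptions(precision=1,suppress=True)
st,p,d=pickle.load(open('pics/w4.pkl','rb'))
P=cloud('wrist',d,st)
ex=np.array([np.cos(np.radians(-75)),np.sin(np.radians(-75))]);ey=np.array([-ex[1],ex[0]]);M=np.array([466.2,138.8])
pug=lambda q: np.c_[(q[:,:2]-M)@ex,(q[:,:2]-M)@ey,q[:,2]]
m=np.zeros(d.shape,bool);m[110:215,310:332]=1;m&=(P[...,2]>162)&(P[...,2]<180)
q=pug(P[m]);c=q.mean(0);u,s,v=np.linalg.svd(q-c,full_matrices=False);print('bar',len(q),c,q.min(0),q.max(0),v[0])
m=np.zeros(d.shape,bool);m[110:200,280:365]=1;m&=(P[...,2]>80)&(P[...,2]<115)&(pug(P.reshape(-1,3)).reshape(P.shape)[...,2]>85)
q=pug(P[m]);c=np.median(q,0);
m=np.zeros(d.shape,bool);m[0:100,295:345]=1;m&=(P[...,2]>130)
q=pug(P[m]);print('tube/bell',len(q))
for a in range(-60,12,6):
    s=q[(q[:,0]>=a)&(q[:,0]<a+6)]
    if len(s)>10: print(a+3,len(s),'y',s[:,1].min(),s[:,1].max(),(s[:,1].min()+s[:,1].max())/2,'z',np.percentile(s[:,2],[2,98]))
# rim silhouettes: outer ellipse of bell mouth by colour
g=cv2.cvtColor(p,cv2.COLOR_RGB2HSV);mm=((g[...,1]<50)&(g[...,2]>100)).astype(np.uint8);mm[:,:295]=0;mm[:,345:]=0;mm[105:]=0
for r in range(40,100,4):
    cc=np.nonzero(mm[r])[0]
    if len(cc): print(r,cc.min(),cc.max(),(cc.min()+cc.max())/2)
```

```text
bar 662 [ 69.4   0.4 167.5] [ 33.8  -9.5 162.1] [108.5  10.4 171.2] [ 1. -0. -0.]
tube/bell 2752
-57 152 y -10.269411751086562 10.651778904868682 0.19118357689105991 z [161.7 176.5]
-51 164 y -10.175320045516106 10.571118056823284 0.1978990056535892 z [165.5 181.2]
-45 154 y -10.04334280725736 10.37042343437955 0.16354031356109466 z [171.6 185.7]
-39 169 y -9.927969619388294 10.230932877286037 0.15148162894887118 z [176.6 190.2]
-33 160 y -9.8050358448361 10.072950540853903 0.13395734800890136 z [183.2 194.8]
-27 179 y -9.668407215059295 10.895098972452928 0.6133458786968164 z [185.8 199.9]
-21 177 y -9.59184707389655 10.779576316075282 0.5938646210893657 z [190.8 206.6]
-15 175 y -10.79135494415048 11.216834251414276 0.21273965363189795 z [199.6 215.2]
-9 346 y -12.9619686808314 14.115003630427088 0.5765174747978437 z [187.8 217.2]
-3 315 y -14.734037173906282 15.856490428945953 0.5612266275198357 z [189.9 210.2]
3 262 y -14.966462007183935 15.127887913817817 0.08071295331694106 z [192.4 202.7]
9 62 y -9.607624952352998 9.81429193422184 0.10333349093442123 z [193.3 196.9]
40 308 332 320.0
44 308 332 320.0
48 308 332 320.0
52 308 332 320.0
56 308 332 320.0
60 308 332 320.0
64 308 333 320.5
68 306 335 320.5
72 304 336 320.0
76 302 338 320.0
80 301 339 320.0
84 301 339 320.0
88 303 337 320.0
92 307 333 320.0
```

Everything agrees with the yaw −75° frame. The tube midline is at y≈0.3 mm, the bell rim heights run from 193 to 217 mm, and the bar centre is at x≈70, y≈0.4. Now the dipstick: the estimated grip point is (490,-316) with yaw 104.3°.

Call:
{"name": "play_rows", "arguments": {"commands": [{"x": -0.02,"y": -0.005,"z": 0,"wx": 0,"wy": 0,"wz": 0,"grip": 0.35},{"x": -0.04,"y": -0.0105,"z": 0,"wx": 0,"wy": 0,"wz": 0,"grip": 0.35},{"x": -0.045,"y": -0.012,"z": 0,"wx": 0,"wy": 0,"wz": 0,"grip": 0.35},{"x": -0.05,"y": -0.0135,"z": 0,"wx": 0,"wy": 0,"wz": 0,"grip": 0.5},{"x": -0.05,"y": -0.0135,"z": 0.02,"wx": 0,"wy": 0,"wz": 0,"grip": 0.5},{"x": -0.05,"y": -0.0135,"z": 0.025,"wx": 0,"wy": 0,"wz": 0,"grip": 0.5},{"x": -0.045,"y": -0.0115,"z": 0.025,"wx": 0,"wy": 0,"wz": 0,"grip": 0.5},{"x": -0.035,"y": -0.0095,"z": 0.02,"wx": 0,"wy": 0,"wz": 0.4,"grip": 0.5},{"x": -0.02,"y": -0.0055,"z": 0.01,"wx": 0,"wy": 0,"wz": 0.3,"grip": 0.5},{"x": 0,"y": 0,"z": 0,"wx": 0,"wy": 0,"wz": 0,"grip": 0.5}]}}

```text
clock: 10.72
eef_pos: [489.4, -316.2, 206.3]
eef_rot: [-3.14, -0.002, 1.819]
wrist_force: [0.2, 0.6, -0.7]
finger_gap: 47.4
```

```bash
python3 look.py wrist w5; python3 look.py top t5
python3 - <<'E'
from h import *
import pickle
np.set_printoptions(precision=1,suppress=True)
st,p,d=pickle.load(open('pics/w5.pkl','rb'))
P=cloud('wrist',d,st)
g=cv2.cvtColor(p,cv2.COLOR_RGB2HSV)
m=(g[...,2]<70)&(P[...,2]>48)&(P[...,2]<70)
m=cv2.morphologyEx(m.astype(np.uint8),cv2.MORPH_OPEN,np.ones((3,3)))>0
q=P[m];print(len(q));c=q.mean(0)
if len(q):
  u,s,v=np.linalg.svd(q[:,:2]-c[:2],full_matrices=False);t=(q[:,:2]-c[:2])@v[0];print(c,v[0],np.degrees(np.arctan2(v[0,1],v[0,0])),t.min(),t.max(),c[:2]+v[0]*(t.min()+t.max())/2)
# rod
m=(P[...,2]>46)&(P[...,2]<62)&(g[...,1]<60)
m[:, :250]=0;m[:,390:]=0;q=P[m];print(len(q))
c=q.mean(0);u,s,v=np.linalg.svd(q[:,:2]-c[:2],full_matrices=False);t=(q[:,:2]-c[:2])@v[0];print(c,np.degrees(np.arctan2(v[0,1],v[0,0])),c[:2]+v[0]*t.min(),c[:2]+v[0]*t.max())
E
```

```text
10.725 [ 489.35261649 -316.18477855  206.31176483] [-1.79920113e+02 -1.00901509e-01  1.04239617e+02] [-6.36527473e-01  3.73568922e-01  1.42102889e+00  3.69794900e-05
  1.34924074e+00 -8.85065074e-01] 47.36236066341668
10.775 [ 489.79306504 -315.45790515  207.33240911] [-1.79977027e+02 -3.86348850e-02  1.04298685e+02] [-6.35109486e-01  3.71873411e-01  1.42094771e+00  1.19912063e-04
  1.34954726e+00 -8.84695114e-01] 46.87502065712062
1189
[ 488.9 -311.2   57.8] [-0.2  1. ] 104.19802287584972 -49.845368464101796 47.49635149818225 [ 489.2 -312.4]
2212
[ 478.5 -268.3   55.7] -75.42944508415195 [ 448.8 -154.3] [ 547.8 -535.1]
```

View pics/w5.png

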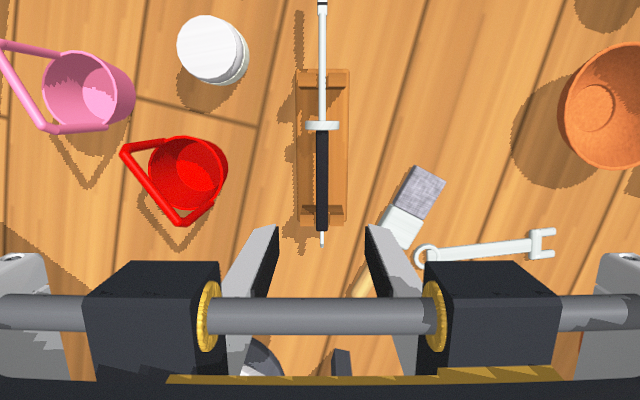

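View pics/t5.png

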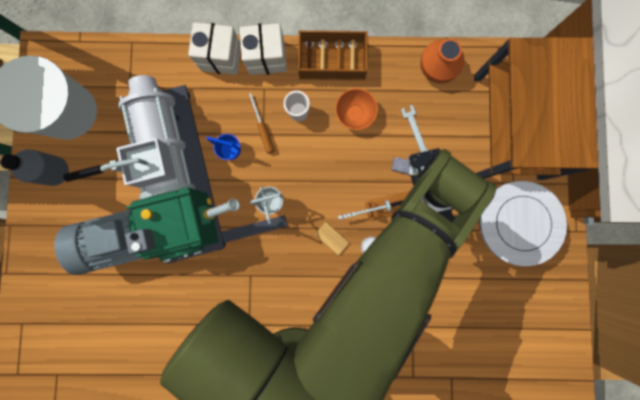

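The wrist view shows the handle centred between the fingers at u≈322, rows 128–230, with yaw 104.2° and centre about (489,-313). The brush at (415,205) is clear of the right finger's path. Descending to grasp.

Call:
{"name": "play_rows", "arguments": {"commands": [{"x": 0.002,"y": 0,"z": 0.03,"wx": 0,"wy": 0,"wz": 0,"grip": 0.45},{"x": 0,"y": 0,"z": 0.05,"wx": 0,"wy": 0,"wz": 0,"grip": 0.45},{"x": 0,"y": 0,"z": 0.05,"wx": 0,"wy": 0,"wz": 0,"grip": 0.45},{"x": 0,"y": 0,"z": 0.03,"wx": 0,"wy": 0,"wz": 0,"grip": 0.45},{"x": 0,"y": 0,"z": 0.013,"wx": 0,"wy": 0,"wz": 0,"grip": 0.45},{"x": 0,"y": 0,"z": 0,"wx": 0,"wy": 0,"wz": 0,"grip": 0.45},{"x": 0,"y": 0,"z": 0,"wx": 0,"wy": 0,"wz": 0,"grip": 0.2},{"x": 0,"y": 0,"z": 0,"wx": 0,"wy": 0,"wz": 0,"grip": 0},{"x": 0,"y": 0,"z": 0,"wx": 0,"wy": 0,"wz": 0,"grip": 0},{"x": 0,"y": 0,"z": 0,"wx": 0,"wy": 0,"wz": 0,"grip": 0}], "squeeze": 45}}

```text
clock: 12.08
eef_pos: [489.4, -314.2, 34.9]
eef_rot: [3.141, 0.0, 1.821]
wrist_force: [-0.8, 1.3, 3.9]
finger_gap: 11.6
```

The handle is gripped with an 11.6 mm gap. Lifting straight out of the rest.

Call:
{"name": "play_rows", "arguments": {"commands": [{"x": 0,"y": 0,"z": -0.01,"wx": 0,"wy": 0,"wz": 0,"grip": 0},{"x": 0,"y": 0,"z": -0.025,"wx": 0,"wy": 0,"wz": 0,"grip": 0},{"x": 0,"y": 0,"z": -0.04,"wx": 0,"wy": 0,"wz": 0,"grip": 0},{"x": 0,"y": 0,"z": -0.05,"wx": 0,"wy": 0,"wz": 0,"grip": 0},{"x": 0,"y": 0,"z": -0.05,"wx": 0,"wy": 0,"wz": 0,"grip": 0},{"x": 0,"y": 0,"z": -0.05,"wx": 0,"wy": 0,"wz": 0,"grip": 0},{"x": 0.01,"y": 0.004,"z": -0.045,"wx": 0,"wy": 0,"wz": 0,"grip": 0},{"x": 0.03,"y": 0.015,"z": -0.02,"wx": 0,"wy": 0,"wz": -0.7,"grip": 0},{"x": 0.035,"y": 0.018,"z": 0,"wx": 0,"wy": 0,"wz": 0,"grip": 0},{"x": 0.035,"y": 0.018,"z": 0,"wx": 0,"wy": 0,"wz": 0,"grip": 0},{"x": 0.035,"y": 0.018,"z": 0,"wx": 0,"wy": 0,"wz": 0,"grip": 0},{"x": 0.025,"y": 0.012,"z": 0,"wx": 0,"wy": 0,"wz": 0,"grip": 0},{"x": 0.012,"y": 0.006,"z": 0,"wx": 0,"wy": 0,"wz": 0,"grip": 0},{"x": 0,"y": 0,"z": 0,"wx": 0,"wy": 0,"wz": 0,"grip": 0},{"x": 0,"y": 0,"z": 0,"wx": 0,"wy": -6,"wz": 0,"grip": 0},{"x": 0,"y": 0,"z": 0,"wx": 0,"wy": -8,"wz": 0,"grip": 0},{"x": 0,"y": 0,"z": 0,"wx": 0,"wy": -10,"wz": 0,"grip": 0},{"x": 0,"y": 0,"z": 0,"wx": 0,"wy": -9,"wz": 0,"grip": 0},{"x": 0,"y": 0,"z": 0,"wx": 0,"wy": -5,"wz": 0,"grip": 0},{"x": 0,"y": 0,"z": 0,"wx": 0,"wy": 0,"wz": 0,"grip": 0}]}}

```text
clock: 14.58
eef_pos: [530.3, -114.9, 323.9]
eef_rot: [-3.139, 0.662, 1.834]
wrist_force: [-0.0, 0.4, -1.2]
finger_gap: 11.8
```

```bash
python3 look.py wrist w6; python3 look.py scene s6;python3 look.py top t6
```

```text
14.575 [ 530.26468857 -114.88092022  323.89365345] [-179.87324184   37.94974655  105.1015074 ] [ 0.01918348  0.12133326  1.59411451 -0.66656925  1.30902888 -0.10387936] 11.756746012707291
14.625 [ 530.46665    -115.17814005  324.34820684] [-179.94539737   37.88606673  105.01585842] [ 0.01804948  0.12126318  1.59272872 -0.66507174  1.30925768 -0.1048525 ] 11.403497504765028
14.675 [ 530.60494468 -115.45863317  324.68972388] [179.99619085  37.88812132 104.94569847] [ 0.01744957  0.12116916  1.5920659  -0.66491452  1.30921711 -0.10485132] 11.470248828232393
```

View pics/w6.png

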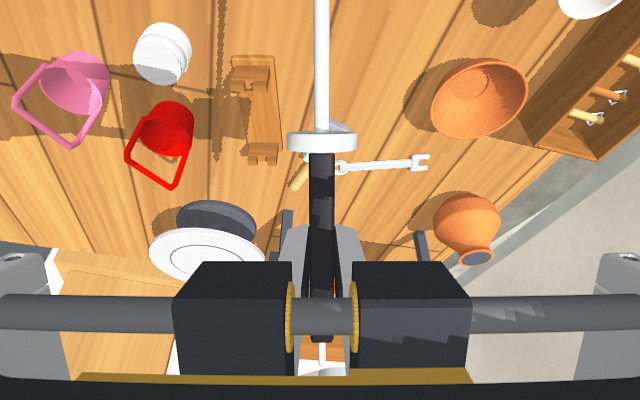

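View pics/s6.png

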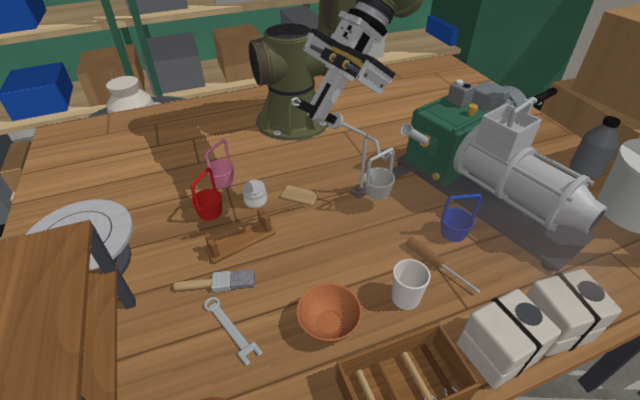

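View pics/t6.png

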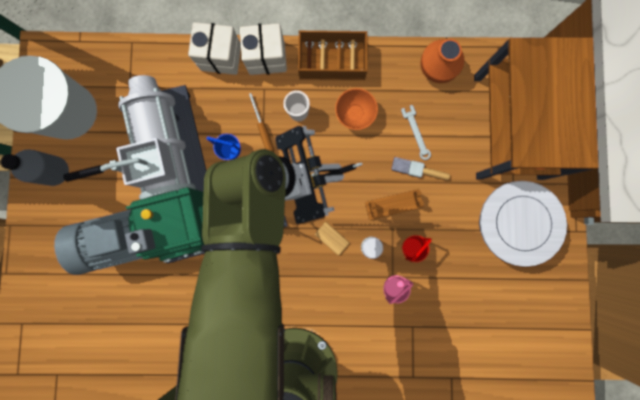

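The stick is held straight along tool x in the wrist view, with the rod at u≈321 and the collar at (322,141). The pail still hangs in the scene view at (380,180). Next I'll measure the stick in the tool frame and work out the approach.

```bash
python3 - <<'E'
from h import *
import pickle
np.set_printoptions(precision=1,suppress=True)
st,p,d=pickle.load(open('pics/w6.pkl','rb'))
P=cloud('wrist',d,st)
Rt=R.from_euler('xyz',st['eef_rot']).as_matrix()
Q=(P-st['eef_pos'])@Rt
m=np.zeros(d.shape,bool);m[0:225,280:362]=1;m&=(np.abs(Q[...,2]+15)<40)&(np.abs(Q[...,1])<25)
for a in range(10,130,8):
    s=Q[m&(Q[...,0]>=a)&(Q[...,0]<a+8)]
    if len(s): print(a+4,len(s),'y',s[:,1].min(),s[:,1].max(),'z',np.percentile(s[:,2],[1,50]))
mc=m&(np.abs(Q[...,1])>9)&(Q[...,0]>35);print('collar x',np.percentile(Q[mc][:,0],[1,50,99]),'z',np.percentile(Q[mc][:,2],[1,99]))
v,u=np.nonzero(mc);print(u.min(),u.max(),v.min(),v.max())
# scene view tip
E
python3 -c "
import cv2;i=cv2.imread('pics/s6.png');cv2.imwrite('pics/s6c.png',cv2.resize(i[80:210,270:430],None,fx=4.5,fy=4.5,interpolation=2))"
```

```text
14 58 y -7.625582872812566 10.110393889688245 z [-24.3 -23. ]
22 425 y -5.246765067355841 6.690560445253954 z [-24.5 -23.1]
30 436 y -5.173050345524156 6.624839058444775 z [-24.6 -23.2]
38 441 y -5.085379799296112 6.5649246106383945 z [-24.5 -23.2]
46 460 y -5.017285170811075 6.684326863674996 z [-24.6 -23.1]
54 1043 y -15.10067605370972 16.61178312085124 z [-32.5 -29.7]
62 642 y -14.921641241878552 16.54940970697748 z [-32.4 -21.9]
70 281 y -2.686883480991263 3.7735709986326844 z [-19.8 -18.3]
78 274 y -2.642461807955536 4.202655834528807 z [-19.9 -18.3]
86 304 y -2.5728446786305437 4.205446797591805 z [-19.8 -18.2]
94 306 y -2.5341741786746774 4.184200521533173 z [-19.9 -18.2]
102 315 y -2.4789688243630565 4.142575633445228 z [-20.2 -18.2]
110 317 y -2.888745624363661 4.134564385010125 z [-20.2 -18.3]
118 75 y -2.87839793686693 4.11012972112697 z [-20.  -17.9]
collar x [52.  56.3 59.8] z [-29.8  -9.3]
287 356 131 151
```

View pics/s6c.png

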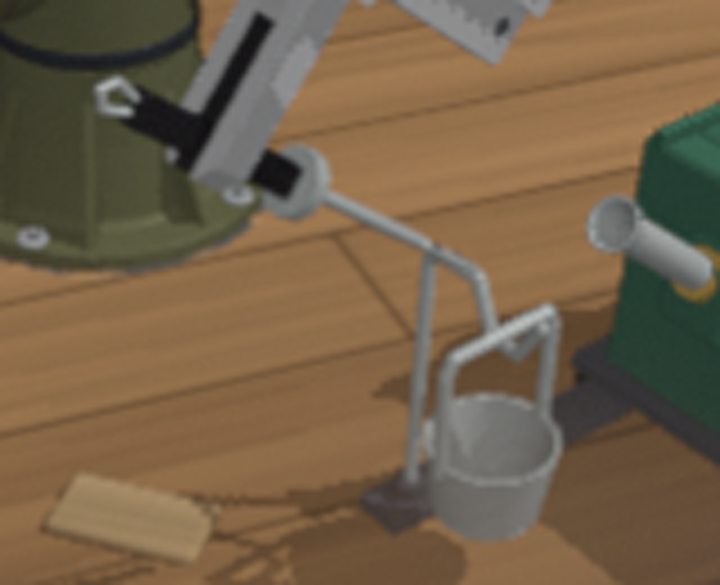

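```bash
cat > rel.py <<'E'
from h import *
np.set_printoptions(precision=2,suppress=True)
st=manip.read_state();Rt=R.from_euler('xyz',st['eef_rot']).as_matrix()
M=np.array([466.5,138.9,205.]);a=np.radians(-75);t=np.radians(38)
zt=np.array([np.cos(t)*np.cos(a),np.cos(t)*np.sin(a),np.sin(t)])
q=Rt.T@(M-st['eef_pos']);s=np.array([0,.8,-15.2])
print('clock',st['clock'],'pos',st['eef_pos'],np.degrees(st['eef_rot']))
print('mouth in tool',q,'lateral shift y,z',(q-s)[1:],'tip short of mouth',q[0]-199.5,'collar short',q[0]-59.5)
print('axis err deg (about tool y,z):',np.degrees(Rt.T@(-zt))[[2,1]], 'F',st['wrist_force'],'j',st['joints'])
E
python3 rel.py
```

```text
clock 14.725 pos [ 530.65 -115.61  324.83] [179.97  37.91 104.91]
mouth in tool [280.69   3.53 -66.69] lateral shift y,z [  2.73 -51.49] tip short of mouth 81.19257868858034 collar short 221.19257868858034
axis err deg (about tool y,z): [ 0.09 -0.07] F [ 0.79 -0.35 -1.77] j [ 0.02  0.12  1.59 -0.67  1.31 -0.1 ]
```

Call:
{"name": "play_rows", "arguments": {"commands": [{"x": 0,"y": 0.0007,"z": -0.015,"wx": 0,"wy": 0,"wz": 0,"grip": 0},{"x": 0.01,"y": 0.001,"z": -0.02,"wx": 0,"wy": 0,"wz": 0,"grip": 0},{"x": 0.02,"y": 0.001,"z": -0.0165,"wx": 0,"wy": 0,"wz": 0,"grip": 0},{"x": 0.02,"y": 0,"z": 0,"wx": 0,"wy": 0,"wz": 0,"grip": 0},{"x": 0.01,"y": 0,"z": 0,"wx": 0,"wy": 0,"wz": 0,"grip": 0},{"x": 0,"y": 0,"z": 0,"wx": 0,"wy": 0,"wz": 0,"grip": 0},{"x": 0,"y": 0,"z": 0,"wx": 0,"wy": 0,"wz": 0,"grip": 0}]}}

```text
clock: 15.6
eef_pos: [513.0, -38.2, 328.7]
eef_rot: [3.141, 0.663, 1.832]
wrist_force: [-0.1, -0.2, -0.9]
finger_gap: 11.5
```

```bash
python3 look.py scene s7;python3 look.py wrist w7; python3 rel.py; python3 -c "
import cv2;i=cv2.imread('pics/s7.png');cv2.imwrite('pics/s7c.png',cv2.resize(i[80:200,330:470],None,fx=5,fy=5,interpolation=2))"
```

```text
15.6 [512.95832347 -38.21245521 328.66395628] [179.95493114  38.00232853 104.95077028] [ 0.1800736   0.10928986  1.59694425 -0.67036038  1.41369775  0.02031565] 11.46241589450447
15.65 [512.90160516 -38.25154407 328.60625549] [179.95665001  38.00083892 104.94348984] [ 0.18000868  0.10923613  1.59712552 -0.67034524  1.41366553  0.02044054] 11.607855140810065
clock 15.7 pos [512.88 -38.27 328.52] [179.96  38.   104.94]
mouth in tool [220.36   0.88 -15.42] lateral shift y,z [ 0.08 -0.22] tip short of mouth 20.85904149854281 collar short 160.8590414985428
axis err deg (about tool y,z): [-0.   -0.05] F [-0.33  0.22 -2.2 ] j [ 0.18  0.11  1.6  -0.67  1.41  0.02]
```

View pics/s7c.png

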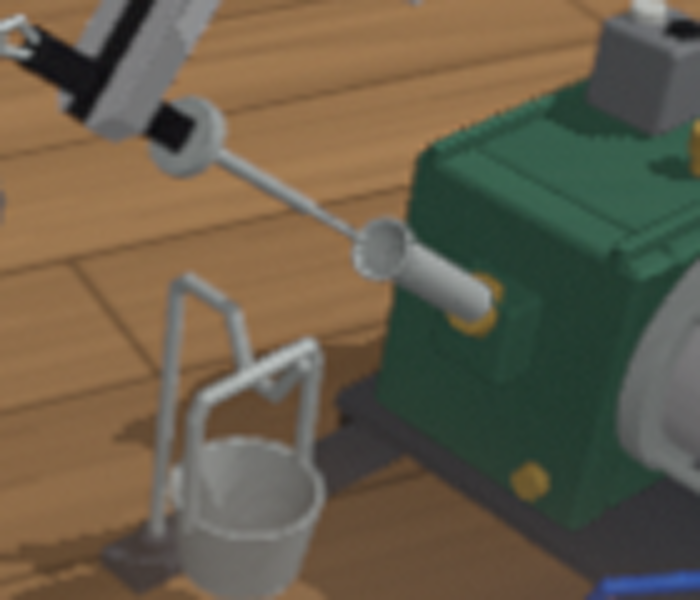

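View pics/w7.png

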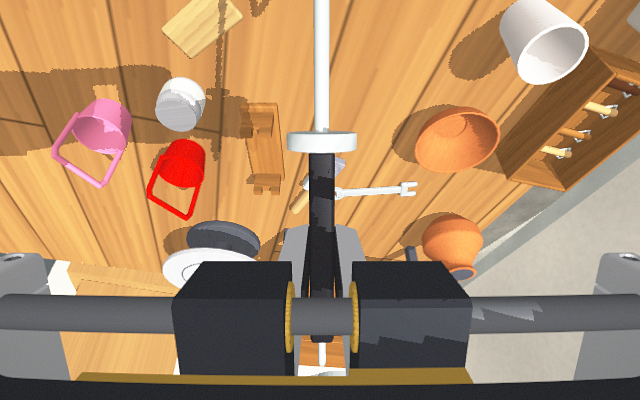

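Run:
```python
from h import *
import pickle
np.set_printoptions(precision=1,suppress=True)
st,p,d=pickle.load(open('pics/s7.pkl','rb'))
Rt=R.from_euler('xyz',st['eef_rot']).as_matrix()
f=lambda x:st['eef_pos']+Rt@np.array([x,.8,-15.2])
for n,P in (('tip',f(199.5)),('collar',f(59.5)),('rod100',f(100)),('rod150',f(150)),('mouth',np.array([466.5,138.9,205])),('tube60',np.array([466.5,138.9,205])-60*np.array([.204,-.761,.6157]))):
    u=project('scene',P)[0];print(n,u,'crop',(u-[330,80])*5)
g=cv2.cvtColor(p,cv2.COLOR_RGB2GRAY).astype(int)
# rod profile: columns
for c in (376,380,384,388,392,396,400):
    print(c,g[100:145,c])
```

```text
tip [401.4 127.1] crop [357.2 235.6]
collar [368.3 107.9] crop [191.4 139.6]
rod100 [378.8 114. ] crop [243.8 169.9]
rod150 [390.7 120.9] crop [303.3 204.3]
mouth [405.8 129.6] crop [378.8 247.9]
tube60 [417.3 136.3] crop [436.3 281.3]
376 [116 112  99 114 119 119 120 117 121 123 135 152 142 114 103 122 131 129
 125 123 123 128 128 122 106 103 111 113 115 116 117 119 117 116 116 117
 116 115 118 118 113 118 126 133 128]
380 [111  98 113 120 119 121 118 121 122 122 123 124 131 150 149 123 105 116
 123 123 127 128 124 109 100 110 110 111 114 118 118 117 116 116 117 118
 115 118 119 117 120 121 120 117 115]
384 [ 99 111 121 120 120 119 119 122 123 124 124 123 124 127 133 147 156 133
 104 109 129 127 114  97 109 111 110 114 117 119 118 116 117 117 118 114
 116 119 119 120 121 120 117 115 116]
388 [107 120 120 121 119 118 121 123 123 123 124 124 127 131 131 128 124 135
 152 141 111  93  93 109 112 110 113 117 118 118 116 115 117 118 115 116
 119 119 119 123 120 117 115 115 117]
392 [120 122 121 120 118 122 122 123 124 124 124 127 131 132 129 124 123 125
 128 133 149 149 129 108 110 114 117 118 118 116 115 116 118 115 115 118
 119 120 122 120 117 115 114 117 119]
396 [121 122 121 118 121 123 123 123 125 123 127 131 132 131 126 124 125 129
 129 122  96 107 115 123 132 114 115 119 117 115 116 118 114 114 118 119
 119 122 120 117 115 116 118 119 117]
400 [121 123 119 120 123 122 123 125 124 127 130 132 131 128 123 121 126 128
 123 100 105 113 112 114 113 114 124 110 110 122 129 125 119 119 118 120
 122 120 118 115 117 121 120 118 111]
```

The stick's line in the scene view agrees with the mouth to within about 1 px (under 3 mm). I'll go in slowly and watch the force.

Call:
{"name": "play_rows", "arguments": {"commands": [{"x": 0.01,"y": 0,"z": 0,"wx": 0,"wy": 0,"wz": 0,"grip": 0},{"x": 0.01,"y": 0,"z": 0,"wx": 0,"wy": 0,"wz": 0,"grip": 0},{"x": 0.01,"y": 0,"z": 0,"wx": 0,"wy": 0,"wz": 0,"grip": 0},{"x": 0.01,"y": 0,"z": 0,"wx": 0,"wy": 0,"wz": 0,"grip": 0},{"x": 0.005,"y": 0,"z": 0,"wx": 0,"wy": 0,"wz": 0,"grip": 0},{"x": 0,"y": 0,"z": 0,"wx": 0,"wy": 0,"wz": 0,"grip": 0}]}}

```text
clock: 16.45
eef_pos: [503.6, -3.3, 300.2]
eef_rot: [-3.141, 0.663, 1.833]
wrist_force: [-0.8, 0.4, -0.3]
finger_gap: 11.6
```

```bash
python3 rel.py;python3 look.py scene s8;python3 -c "
import cv2;i=cv2.imread('pics/s8.png');cv2.imwrite('pics/s8c.png',cv2.resize(i[80:200,330:470],None,fx=5,fy=5,interpolation=2))"
```

```text
clock 16.45 pos [503.56  -3.3  300.21] [-179.98   38.    105.05]
mouth in tool [174.41   1.12 -15.45] lateral shift y,z [ 0.32 -0.25] tip short of mouth -25.089215738284338 collar short 114.91078426171566
axis err deg (about tool y,z): [-0.    0.04] F [-0.77  0.36 -0.27] j [ 0.25  0.13  1.64 -0.67  1.41  0.12]
16.45 [503.56093961  -3.29926396 300.2095986 ] [-179.97646289   38.00176062  105.04549937] [ 0.25460561  0.12917961  1.64024293 -0.67346086  1.41019961  0.11708884] 11.55408164593208
```

View pics/s8c.png

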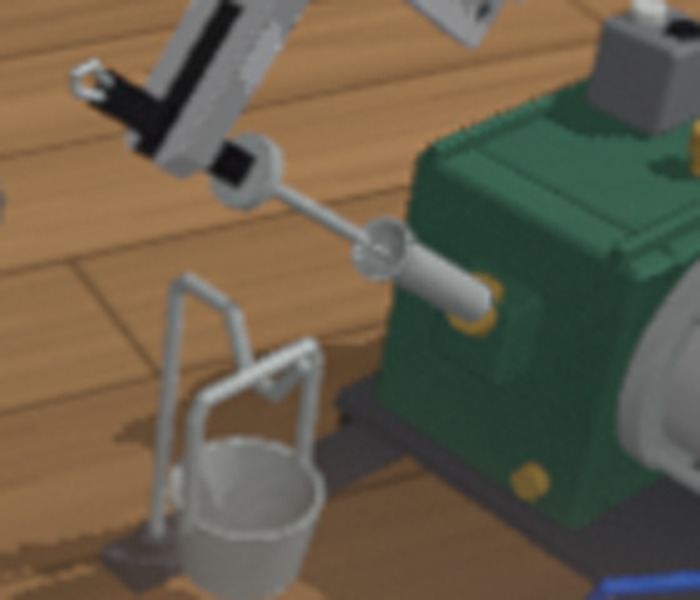

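The rod has entered the centre of the bell at crop (385,247), 25 mm deep with no force. Continuing.

Call:
{"name": "play_rows", "arguments": {"commands": [{"x": 0.01,"y": 0,"z": 0,"wx": 0,"wy": 0,"wz": 0,"grip": 0},{"x": 0.015,"y": 0,"z": 0,"wx": 0,"wy": 0,"wz": 0,"grip": 0},{"x": 0.015,"y": 0,"z": 0,"wx": 0,"wy": 0,"wz": 0,"grip": 0},{"x": 0.015,"y": 0,"z": 0,"wx": 0,"wy": 0,"wz": 0,"grip": 0},{"x": 0.01,"y": 0,"z": 0,"wx": 0,"wy": 0,"wz": 0,"grip": 0},{"x": 0,"y": 0,"z": 0,"wx": 0,"wy": 0,"wz": 0,"grip": 0}]}}

```text
clock: 17.25
eef_pos: [490.2, 46.4, 259.9]
eef_rot: [-3.141, 0.663, 1.834]
wrist_force: [-0.6, 0.8, -1.3]
finger_gap: 11.6
```

```bash
python3 rel.py
```

```text
clock 17.25 pos [490.21  46.44 259.91] [-179.94   38.01  105.09]
mouth in tool [109.02   1.17 -15.5 ] lateral shift y,z [ 0.37 -0.3 ] tip short of mouth -90.48235895231451 collar short 49.51764104768549
axis err deg (about tool y,z): [-0.01  0.07] F [-0.64  0.84 -1.27] j [ 0.36  0.17  1.68 -0.67  1.41  0.25]
```

Call:
{"name": "play_rows", "arguments": {"commands": [{"x": 0.01,"y": 0,"z": 0,"wx": 0,"wy": 0,"wz": 0,"grip": 0},{"x": 0.013,"y": 0,"z": 0,"wx": 0,"wy": 0,"wz": 0,"grip": 0},{"x": 0.01,"y": 0,"z": 0,"wx": 0,"wy": 0,"wz": 0,"grip": 0},{"x": 0.006,"y": 0,"z": 0,"wx": 0,"wy": 0,"wz": 0,"grip": 0},{"x": 0,"y": 0,"z": 0,"wx": 0,"wy": 0,"wz": 0,"grip": 0},{"x": 0,"y": 0,"z": 0,"wx": 0,"wy": 0,"wz": 0,"grip": 0}]}}

```text
clock: 18.0
eef_pos: [482.5, 75.5, 236.6]
eef_rot: [3.141, 0.663, 1.832]
wrist_force: [0.3, 0.3, -1.3]
finger_gap: 11.3
```

```bash
python3 rel.py
```

```text
clock 18.0 pos [482.47  75.53 236.55] [179.98  38.   104.99]
mouth in tool [ 70.92   0.98 -15.37] lateral shift y,z [ 0.18 -0.17] tip short of mouth -128.5812851249296 collar short 11.418714875070407
axis err deg (about tool y,z): [-0.   -0.01] F [ 0.3   0.33 -1.32] j [ 0.42  0.21  1.7  -0.66  1.4   0.33]
```

Call:
{"name": "play_rows", "arguments": {"commands": [{"x": 0.004,"y": 0,"z": 0,"wx": 0,"wy": 0,"wz": 0,"grip": 0},{"x": 0.004,"y": 0,"z": 0,"wx": 0,"wy": 0,"wz": 0,"grip": 0},{"x": 0.002,"y": 0,"z": 0,"wx": 0,"wy": 0,"wz": 0,"grip": 0},{"x": 0,"y": 0,"z": 0,"wx": 0,"wy": 0,"wz": 0,"grip": 0},{"x": 0,"y": 0,"z": 0,"wx": 0,"wy": 0,"wz": 0,"grip": 0}]}}

```text
clock: 18.62
eef_pos: [480.4, 83.2, 230.2]
eef_rot: [3.142, 0.663, 1.833]
wrist_force: [0.1, 0.1, -1.5]
finger_gap: 11.5
```

```bash
python3 rel.py
```

```text
clock 18.625 pos [480.35  83.22 230.24] [180.  38. 105.]
mouth in tool [ 60.75   1.04 -15.43] lateral shift y,z [ 0.24 -0.23] tip short of mouth -138.75209735240554 collar short 1.2479026475944721
axis err deg (about tool y,z): [0. 0.] F [ 0.11  0.05 -1.49] j [ 0.44  0.22  1.7  -0.66  1.4   0.35]
```

Nearly stopped: 1.2 mm left by estimate and no contact yet. I'll press gently until the force rises.

Call:
{"name": "play_rows", "arguments": {"commands": [{"x": 0.0015,"y": 0,"z": 0,"wx": 0,"wy": 0,"wz": 0,"grip": 0},{"x": 0.001,"y": 0,"z": 0,"wx": 0,"wy": 0,"wz": 0,"grip": 0},{"x": 0,"y": 0,"z": 0,"wx": 0,"wy": 0,"wz": 0,"grip": 0}]}}

```text
clock: 19.0
eef_pos: [480.0, 84.7, 229.1]
eef_rot: [3.141, 0.664, 1.832]
wrist_force: [1.5, -4.6, 2.0]
finger_gap: 11.3
```

```bash
python3 rel.py
```

```text
clock 19.0 pos [480.01  84.71 229.08] [179.97  38.07 104.97]
mouth in tool [ 58.81   0.96 -15.47] lateral shift y,z [ 0.16 -0.27] tip short of mouth -140.69305824107064 collar short -0.693058241070645
axis err deg (about tool y,z): [-0.07 -0.02] F [ 1.48 -4.56  2.01] j [ 0.44  0.22  1.7  -0.66  1.4   0.36]
```

Contact: about 6 N pushes back along the tube axis, at the predicted depth. I'll press 1 mm more and hold, then check with a picture.

Call:
{"name": "play_rows", "arguments": {"commands": [{"x": 0.001,"y": 0,"z": 0,"wx": 0,"wy": 0,"wz": 0,"grip": 0},{"x": 0,"y": 0,"z": 0,"wx": 0,"wy": 0,"wz": 0,"grip": 0},{"x": 0,"y": 0,"z": 0,"wx": 0,"wy": 0,"wz": 0,"grip": 0},{"x": 0,"y": 0,"z": 0,"wx": 0,"wy": 0,"wz": 0,"grip": 0}]}}

```text
clock: 19.5
eef_pos: [480.0, 84.8, 229.1]
eef_rot: [3.14, 0.666, 1.831]
wrist_force: [2.9, -10.1, 6.2]
finger_gap: 11.2
```

```bash
python3 rel.py;python3 look.py scene s9;python3 -c "
import cv2;i=cv2.imread('pics/s9.png');cv2.imwrite('pics/s9c.png',cv2.resize(i[60:200,330:470],None,fx=5,fy=4.2,interpolation=2))"
```

```text
clock 19.5 pos [480.02  84.81 229.11] [179.93  38.15 104.91]
mouth in tool [ 58.73   0.88 -15.47] lateral shift y,z [ 0.08 -0.27] tip short of mouth -140.76577028794955 collar short -0.7657702879495574
axis err deg (about tool y,z): [-0.15 -0.07] F [  2.87 -10.08   6.21] j [ 0.44  0.22  1.7  -0.66  1.4   0.36]
19.5 [480.01597113  84.8084705  229.11145472] [179.93385806  38.14980681 104.91293198] [ 0.44042516  0.22380249  1.69949408 -0.66463153  1.40129275  0.35813245] 11.208031606200636
```

View pics/s9c.png

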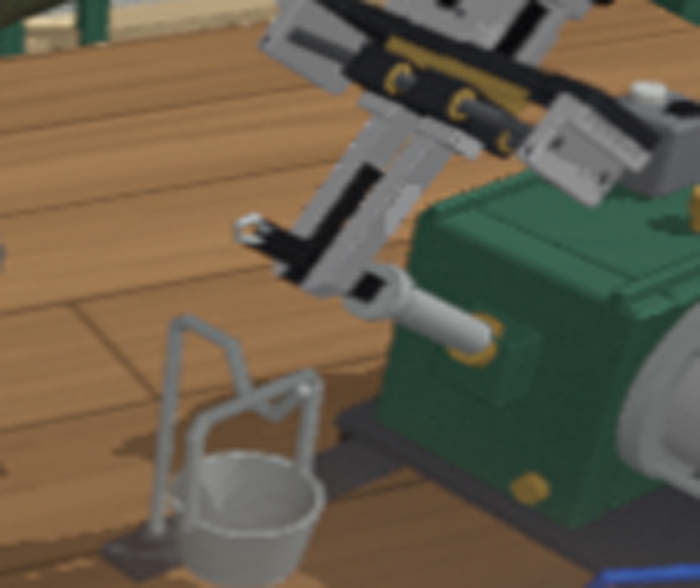

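The collar sits flush on the bell, with a steady 12 N reaction and no further travel. The pail still hangs. Drawing out along the tube.

Call:
{"name": "play_rows", "arguments": {"commands": [{"x": -0.005,"y": 0,"z": 0,"wx": 0,"wy": 0,"wz": 0,"grip": 0},{"x": -0.015,"y": 0,"z": 0,"wx": 0,"wy": 0,"wz": 0,"grip": 0},{"x": -0.025,"y": 0,"z": 0,"wx": 0,"wy": 0,"wz": 0,"grip": 0},{"x": -0.03,"y": 0,"z": 0,"wx": 0,"wy": 0,"wz": 0,"grip": 0},{"x": -0.03,"y": 0,"z": 0,"wx": 0,"wy": 0,"wz": 0,"grip": 0},{"x": -0.03,"y": 0,"z": 0,"wx": 0,"wy": 0,"wz": 0,"grip": 0},{"x": -0.03,"y": 0,"z": 0,"wx": 0,"wy": 0,"wz": 0,"grip": 0},{"x": -0.03,"y": 0,"z": 0,"wx": 0,"wy": 0,"wz": 0,"grip": 0},{"x": -0.02,"y": 0,"z": 0,"wx": 0,"wy": 0,"wz": 0,"grip": 0},{"x": -0.01,"y": 0,"z": 0,"wx": 0,"wy": 0,"wz": 0,"grip": 0},{"x": 0,"y": 0,"z": 0,"wx": 0,"wy": 0,"wz": 0,"grip": 0},{"x": 0,"y": 0,"z": 0,"wx": 0,"wy": 0,"wz": 0,"grip": 0}]}}

```text
clock: 21.05
eef_pos: [525.4, -85.0, 366.0]
eef_rot: [-3.141, 0.663, 1.834]
wrist_force: [0.4, 0.1, -1.2]
finger_gap: 11.6
```

```bash
python3 rel.py
```

```text
clock 21.05 pos [525.36 -84.99 366.05] [-179.94   37.98  105.06]
mouth in tool [281.57   1.33 -15.53] lateral shift y,z [ 0.53 -0.33] tip short of mouth 82.07478043146932 collar short 222.07478043146932
axis err deg (about tool y,z): [0.02 0.05] F [ 0.39  0.07 -1.21] j [ 0.08  0.1   1.52 -0.66  1.42 -0.11]
```

Call:
{"name": "play_rows", "arguments": {"commands": [{"x": -0.02,"y": 0,"z": 0,"wx": 0,"wy": 5,"wz": 0,"grip": 0},{"x": -0.02,"y": 0,"z": 0,"wx": 0,"wy": 9,"wz": 0,"grip": 0},{"x": -0.02,"y": 0,"z": 0,"wx": 0,"wy": 10,"wz": 0,"grip": 0},{"x": -0.02,"y": 0,"z": 0,"wx": 0,"wy": 9,"wz": 0,"grip": 0},{"x": -0.02,"y": 0,"z": 0,"wx": 0,"wy": 5,"wz": 0,"grip": 0},{"x": -0.03,"y": 0,"z": 0.01,"wx": 0,"wy": 0,"wz": 0,"grip": 0},{"x": -0.03,"y": 0,"z": 0.025,"wx": 0,"wy": 0,"wz": 0,"grip": 0},{"x": -0.03,"y": 0,"z": 0.035,"wx": 0,"wy": 0,"wz": 0,"grip": 0},{"x": -0.02,"y": 0,"z": 0.035,"wx": 0,"wy": 0,"wz": 0,"grip": 0},{"x": 0,"y": 0,"z": 0.035,"wx": 0,"wy": 0,"wz": 0,"grip": 0},{"x": 0,"y": 0,"z": 0.025,"wx": 0,"wy": 0,"wz": 0,"grip": 0},{"x": 0,"y": 0,"z": 0.01,"wx": 0,"wy": 0,"wz": 0,"grip": 0},{"x": 0,"y": 0,"z": 0,"wx": 0,"wy": 0,"wz": 0,"grip": 0},{"x": 0,"y": 0,"z": 0,"wx": 0,"wy": 0,"wz": 0,"grip": 0},{"x": 0,"y": 0,"z": 0,"wx": 0,"wy": 0,"wz": 0,"grip": 0}]}}

```text
clock: 22.92
eef_pos: [577.6, -278.8, 230.5]
eef_rot: [3.141, 0.001, 1.833]
wrist_force: [-1.0, 0.6, -1.4]
finger_gap: 11.7
```

```bash
python3 rel.py;python3 look.py wrist w10;python3 look.py scene s10; python3 -c "
import cv2;i=cv2.imread('pics/s10.png');cv2.imwrite('pics/s10c.png',cv2.resize(i[60:260,190:440],None,fx=3.1,fy=3,interpolation=2))"
```

```text
clock 22.925 pos [ 577.57 -278.77  230.47] [179.94   0.06 105.01]
mouth in tool [432.22   0.85  25.02] lateral shift y,z [ 0.05 40.22] tip short of mouth 232.71531506374282 collar short 372.7153150637428
axis err deg (about tool y,z): [35.23 -0.03] F [-0.99  0.6  -1.43] j [-0.51  0.49  1.2  -0.    1.45 -0.77]
22.925 [ 577.56664118 -278.77496556  230.47267258] [1.79942641e+02 5.94924077e-02 1.05006739e+02] [-5.06767958e-01  4.92180693e-01  1.19808055e+00 -5.08022025e-05
  1.44988995e+00 -7.68679389e-01] 11.745625557968241
22.975 [ 577.51137803 -278.75687999  230.27120255] [1.79954515e+02 4.88054789e-02 1.05011471e+02] [-5.06780978e-01  4.92326890e-01  1.19832592e+00 -6.07558414e-05
  1.44977701e+00 -7.68773604e-01] 11.536034183485938
```

View pics/s10c.png

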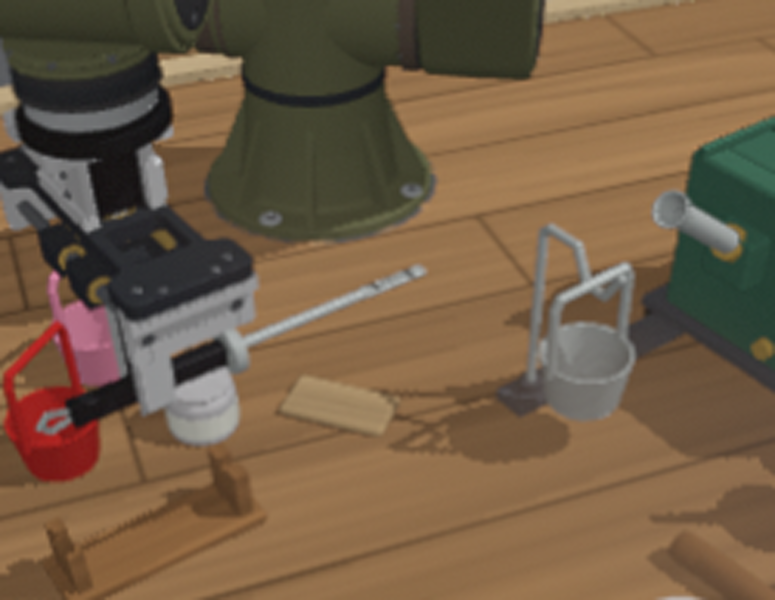

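View pics/w10.png

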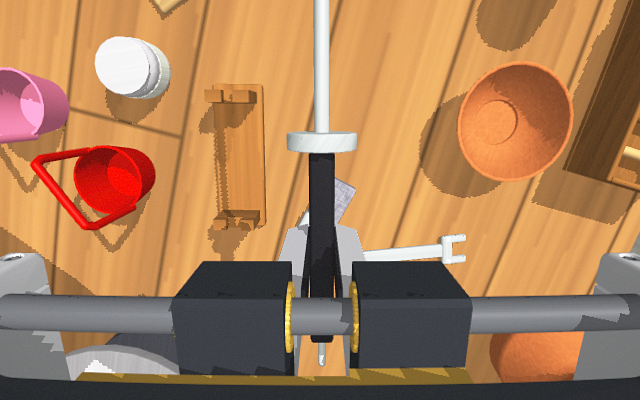

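The stick is level and well away from the machine, and the pail still hangs. The handle is at about 245 mm, so I'll lower it to about 205 mm, settle, and check.

Call:
{"name": "play_rows", "arguments": {"commands": [{"x": 0,"y": 0,"z": 0.01,"wx": 0,"wy": 0,"wz": 0,"grip": 0},{"x": 0,"y": 0,"z": 0.015,"wx": 0,"wy": 0,"wz": 0,"grip": 0},{"x": 0,"y": 0,"z": 0.01,"wx": 0,"wy": 0,"wz": 0,"grip": 0},{"x": 0,"y": 0,"z": 0.005,"wx": 0,"wy": 0,"wz": 0,"grip": 0},{"x": 0,"y": 0,"z": 0,"wx": 0,"wy": 0,"wz": 0,"grip": 0},{"x": 0,"y": 0,"z": 0,"wx": 0,"wy": 0,"wz": 0,"grip": 0},{"x": 0,"y": 0,"z": 0,"wx": 0,"wy": 0,"wz": 0,"grip": 0},{"x": 0,"y": 0,"z": 0,"wx": 0,"wy": 0,"wz": 0,"grip": 0}]}}

```text
clock: 24.02
eef_pos: [577.4, -278.7, 189.7]
eef_rot: [3.141, 0.0, 1.833]
wrist_force: [-0.4, -0.7, -0.9]
finger_gap: 11.4
```

```bash
python3 look.py wrist w11;python3 look.py top t11;python3 look.py scene s11
python3 - <<'E'
from h import *
import pickle
np.set_printoptions(precision=1,suppress=True)
st,p,d=pickle.load(open('pics/w11.pkl','rb'))
P=cloud('wrist',d,st);Rt=R.from_euler('xyz',st['eef_rot']).as_matrix();Q=(P-st['eef_pos'])@Rt
m=np.zeros(d.shape,bool);m[0:225,280:362]=1;m&=(np.abs(Q[...,2]+15)<25)&(np.abs(Q[...,1])<12)
for a,b in((20,30),(40,49),(66,76),(90,100),(110,120)):
    s=P[m&(Q[...,0]>a)&(Q[...,0]<b)];print(a,np.percentile(s[:,2],[50,99]),np.median(Q[m&(Q[...,0]>a)&(Q[...,0]<b)][:,1]))
st,p,d=pickle.load(open('pics/s11.pkl','rb'));P=cloud('scene',d)
M=np.array([466.5,138.9]);a=np.radians(-75);ex=np.array([np.cos(a),np.sin(a)]);ey=np.array([-ex[1],ex[0]])
pp=P.reshape(-1,3);x=(pp[:,:2]-M)@ex;y=(pp[:,:2]-M)@ey
s=(x>25)&(x<115)&(abs(y)<14)&(pp[:,2]>155)&(pp[:,2]<178);print('bar(scene)',s.sum(),np.percentile(x[s],[1,99]),np.median(y[s]),np.percentile(pp[s,2],[50,98]))
print(manip.read_state())
E
```

```text
24.025 [ 577.36320744 -278.72233444  189.73254674] [1.79987344e+02 1.42413877e-02 1.05005961e+02] [-5.06861041e-01  5.17093549e-01  1.25505784e+00 -2.56067802e-05
  1.36910969e+00 -7.68759374e-01] 11.423225251596026
24.075 [ 577.38536336 -278.68951779  189.6356855 ] [1.79988202e+02 1.00221789e-02 1.05005753e+02] [-5.06817385e-01  5.17211592e-01  1.25510736e+00  1.77766990e-05
  1.36900409e+00 -7.68720756e-01] 11.584301817792078
24.125 [ 577.36945809 -278.67883749  189.59227397] [1.79992647e+02 5.33532014e-03 1.05008146e+02] [-5.06816918e-01  5.17268294e-01  1.25512390e+00  2.27477526e-05
  1.36904348e+00 -7.68763034e-01] 11.167280941765036
20 [212.5 213.9] 1.0929471104459902
40 [212.5 213.9] 0.6630301412674819
66 [207.5 209.2] 0.6904411394136056
90 [207.6 209.5] 0.9409341553145103
110 [207.5 209.4] 0.7457647949279209
bar(scene) 131 [ 37.4 111.8] 1.5398520252059842 [166.1 169.7]
{'clock': 24.175, 'joints': array([-0.5,  0.5,  1.3,  0. ,  1.4, -0.8]), 'qd': array([ 0.,  0.,  0.,  0., -0.,  0.]), 'effort': array([  0. , -66.5, -36.3,   0.1,   0.1,  -0. ]), 'eef_pos': array([ 577.3, -278.7,  189.6]), 'eef_rot': array([3.1, 0. , 1.8]), 'wrist_force': array([ 0.2, -0.5, -1.4]), 'moment': array([-0.2,  0. ,  0. ]), 'finger_gap': 11.737874301032729}
```

View pics/t11.png

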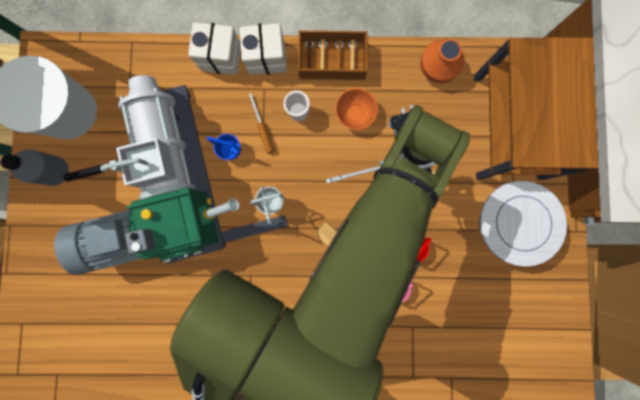

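The top view shows the stick tip at (328,180), far from the mouth at (235,206). The pail hangs at (268,200) and the bystanders have not moved. The stick is level and still, with its axis at about 205 mm, so I'm handing in.

```bash
python3 -c "
from cell import manip
print(manip.sign_off())"
```

```text
the job is handed in; nothing more can be done
None
```

The job is done and handed in at about 24 s of the 67 s allowed; no verdict is reported.

- **Pail:** I hung it on the hook and let go. In the last scene picture the bar is about 5 mm from the seat: along the bar its centre reads x ≈ 74.6 mm, where the wrist camera had 70 and 70 is nominal. Across the hook it is 1.5 mm off, and its height is about 165 mm. The pail looked upright.
- **Dipstick in the tube:** I pushed it in until the collar stopped on the mouth. Depth agreed with the prediction to about 1 mm, and a steady reaction of about 12 N held for about half a second. Then I drew it straight out.
- **Final hold:** The stick is held marked side up, with its axis level at about 205 mm and the arm at rest. The tip is about 230 mm from the tube mouth.
- **Checks:** I did not measure the bystanders one by one. Those visible in the last top view look where they were, but the arm hid the brush, spanner and grease tin. The only disagreement was small: the scene and wrist cameras differed by 1–5 mm on the bar and the mouth.

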